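# Change over the wire reels on the bench pay-offs

## Robot

A 6-joint arm with a two-finger parallel gripper is mounted at the origin on the work surface. World frame = base frame: x ahead of the robot, y to its left, z up, the work surface at z = 0. Lengths are in m, angles in rad, forces in N, time in s.
With the tool pointing down it reaches from about 0.425 to 0.95 m from the base axis. Payload 3.5 kg.
Tool frame: the origin (TCP) lies at the very end of the fingers, on their centre line; the grasp point (between the pads) lies 19 mm behind it; z points along the fingers, y is the line along which they close (so a half turn about z gives the same grasp; the last joint's range is limited). The gripper opens to 85 mm and grips with 20 to 120 N. Pads are 22 mm wide; open, the fingers measure 114 mm over their backs; the gripper's body (76 mm by 85 mm) begins 54 mm behind the grasp point. The pads swing forward as they close: fully open they stand 13 mm farther back than shut.
Start: joints at [-1.458, 0.286, 1.577, -0, 1.279, -0.15], TCP at [0.175, -0.652, 0.204] pointing down, gripper open.
Joint ranges: [-2.77, 2.77], [-0.9, 2.22], [0.21, 2.48], [-1.53, 4.67], [0.24, 2.81], [-2.84, 2.84]. Speed limits (rad/s): [2.79, 2.79, 3.14, 3.14, 3.14, 3.14].

## Interface

Orientations are given as [roll, pitch, yaw] about the fixed x, y, z axes, in that order (R = Rz(yaw) Ry(pitch) Rx(roll)).
In Python, from cell import get_state, get_image, camera_info, finish_job gives the robot as it stands.
- The arm moves only by the tool servo_tool, never from a script. Its argument "deltas" is a list of rows, each an object of numbers: "claw": the opening, from -1 (shut) to 1 (fully open), so that 0 is half open; "dx", "dy", "dz": the shift along the tool's x, y, z in mm; "wx", "wy", "wz": the turn, a rotation vector about the tool's x, y, z in degrees. A call has exactly 10 rows; each row shifts and turns the commanded pose from where the row before left it, along the tool's axes as they then stand; what a row does not reach is not made up. A row lasts 1/12 s, in which the tool goes at most 41.7 mm and 7.16 degrees, less where a joint would pass 70% of its speed; a pose out of reach is approached as far as the arm can. A call with a gripper value outside its range is refused whole. The fingers move at their own pace and stop on an object; the grip force is fixed at half the most. Time passes only in rows, so rows that do not move let the fingers close, or fill a call up. It gives the time, the measured TCP pose, the force, the opening and the grip force at its end, in the units of the state.
- get_state(): the state, without advancing time (a new reading comes with each control period).
- get_image(name): name is "side" or "top"; returns the picture (384x512x3 uint8, red, green, blue); there is no depth.
- camera_info(name): a dict with "fx", "fy", "cx", "cy" (pixels), "D" ([k1, k2, p1, p2, k3] as OpenCV has them; the pictures are not rectified), "origin" and "attitude" of the camera in the world. Camera axes: x right, y down, z forward; pixel columns grow to the right and rows downward; lengths in m; the calibration is good to about 2 mm. A picture is of the moment at which its call begins. camera_info takes no time and is no camera call.
- finish_job(): hands the job in; it is judged then, once.
The state is a dict: "t": time; "joint_pos": joint angles; "qvel": joint speeds; "effort": joint torques, N m; "eef_pos": TCP position; "tool_rot": TCP orientation; "ft_force": force on the tool from outside, world axes, zero at the start; "wrist_torque": the same for the moment, N m; "finger_gap": finger opening in m; "finger_force": force on a finger pad.
Only numpy, scipy, OpenCV 4.12 (cv2) and the standard library are available. Lean on these libraries where they do the work, as an engineer would, in place of code of your own. Each camera call takes 0.05 s, during which the arm holds its last target. There are 200 camera calls.

## Task

Change over the wire reels for the next job: take the empty reel off its pay-off and stand it in the grey returns tray, and take the stack of three full reels apart and set each on the pay-off made for its size, the large reel on the largest turntable, the medium on the middle one (freed by the empty reel) and the small on the smallest. Every reel must stand upright, and each full one must be right down over the centring cone, flat on its turntable.

Things in the scene. Friction and masses are not known exactly. Their poses are not given: they have to be found in the camera images.
- reel_small_mid (a point): Full small reel: ivory plastic, two round flanges, wound with copper wire to 3 mm inside the flange edge. Flange diameter 40 mm, height 40 mm, flanges 4 mm thick, through bore 20 mm along the axis, about 0.18 kg; can be gripped across the flanges at any yaw. At the start on the medium full reel, top of the stack. Point: its centre, 20 mm above its underside; z is its axis, up.
- reel_medium_mid (a point): Full medium reel: ivory plastic, two round flanges, wound with copper wire to 3 mm inside the flange edge. Flange diameter 50 mm, height 50 mm, flanges 4 mm thick, through bore 24 mm along the axis, about 0.32 kg; can be gripped across the flanges at any yaw. At the start on the large full reel. Point: its centre, 25 mm above its underside; z is its axis, up.
- reel_large_mid (a point): Full large reel: ivory plastic, two round flanges, wound with copper wire to 3 mm inside the flange edge. Flange diameter 63 mm, height 63 mm, flanges 5 mm thick, through bore 28 mm along the axis, about 0.55 kg; can be gripped across the flanges at any yaw. At the start on the bench, bottom of the stack of three. Point: its centre, 31.5 mm above its underside; z is its axis, up.
- reel_empty_mid (a point): Empty reel: ivory plastic like the medium one (flange diameter and height 50 mm, flanges 4 mm thick, bore 24 mm) but without wire, only the bare 34 mm core between the flanges; 0.05 kg. At the start it sits on the medium pay-off, whose cone stands 26 mm up in its bore. Point: its centre, 25 mm above its underside; z is its axis, up.
- pay_large_seat (a point): Large pay-off, fixed: square grey base 98 mm wide, free-turning round turntable 76 mm in diameter (dark pad, bright rim), white centring cone 22 mm wide for its first 5 mm, tapering to a 4 mm tip 26 mm above the turntable. Point: centre of the turntable's upper face, where the reel's underside rests, 28 mm above the bench; z up.
- pay_medium_seat (a point): Medium pay-off, fixed: square grey base 84 mm wide, free-turning round turntable 60 mm in diameter (dark pad, bright rim), white centring cone 18 mm wide for its first 5 mm, tapering to a 4 mm tip 26 mm above the turntable. Point: centre of the turntable's upper face, where the reel's underside rests, 28 mm above the bench; z up. At the start the empty reel covers all but its rim.
- pay_small_seat (a point): Small pay-off, fixed: square grey base 70 mm wide, free-turning round turntable 46 mm in diameter (dark pad, bright rim), white centring cone 14 mm wide for its first 5 mm, tapering to a 4 mm tip 26 mm above the turntable. Point: centre of the turntable's upper face, where the reel's underside rests, 28 mm above the bench; z up.
- tray_floor (a point): Grey plastic returns tray, open on top, empty, fixed. Outside 110 mm along its x, 150 mm along its y, 40 mm high; walls and floor 3 mm thick, inside 104 by 144 mm. Point: centre of the inner floor's upper face, 3 mm above the bench; x along the short side, y along the long side, z up.
There are look-alikes about, which are no part of the job. What is shaped like the part that bears pay_medium_seat but purple or red is not meant.

How it is judged:
At the end, for the whole second after the job is handed in: Each full reel is on the pay-off of its size: axis within 8 mm of the turntable's centre, underside within 4 mm of it, tilt below 0.1 rad. The empty reel stands inside the tray (underside within 4 mm of its floor, tilt below 0.1 rad). All released and at rest (horizontal distance between reel_large_mid and pay_large_seat below 0.008 m and z of reel_large_mid in the frame of pay_large_seat between 0.0275 and 0.0355 m and angle between each of reel_large_mid, reel_medium_mid, reel_small_mid, reel_empty_mid's own z axis and vertical below 0.1 rad and linear speed of each of reel_large, reel_medium, reel_small, reel_empty below 0.02 m/s and angular speed of each of reel_large, reel_medium, reel_small, reel_empty below 0.3 rad/s and horizontal distance between reel_medium_mid and pay_medium_seat below 0.008 m and z of reel_medium_mid in the frame of pay_medium_seat between 0.021 and 0.029 m and horizontal distance between reel_small_mid and pay_small_seat below 0.008 m and z of reel_small_mid in the frame of pay_small_seat between 0.016 and 0.024 m and x of reel_empty_mid in the frame of tray_floor between -0.04 and 0.04 m and y of reel_empty_mid in the frame of tray_floor between -0.06 and 0.06 m and z of reel_empty_mid in the frame of tray_floor between 0.021 and 0.029 m); the robot touches nothing.
It also fails if it takes over 128 s, if anything falls off the work surface, if the arm or the gripper's body presses on something with over 40 N, if the wrist force passes 120 N, or if a joint passes its speed limit or range.

## Working session

There is one attempt and no reset: what is moved stays moved. The work goes in short steps, Python scripts to look and compute and a tool call to move; the robot and the scene stay as the last step left them, time stands still between calls to the robot, and variables do not carry over. Pictures are saved under pics/ and viewed, at most 14 in all, crops included, and the job is handed in when it is done.

Besides the shell and the picture viewer there is one more tool, called after "Call:" as name(argument=value, ...) on one line, values as JSON. servo_tool: Moves the arm, as the interface text tells. Its arguments: {"type":"object","properties":{"deltas":{"type":"array","items":{"type":"object","properties":{"claw":{"type":"number"},"dx":{"type":"number"},"dy":{"type":"number"},"dz":{"type":"number"},"wx":{"type":"number"},"wy":{"type":"number"},"wz":{"type":"number"}}}}},"required":["deltas"]}

```bash
mkdir -p pics; ls; python3 - <<'E'
from cell import *
import cv2
for n in("top","side"):
    cv2.imwrite(f"pics/{n}0.png",get_image(n)[:,:,::-1]); print(camera_info(n))
s=get_state();print(s)
E
```

```text
pics
{'fx': 377.5668440135782, 'fy': 377.5668440135782, 'cx': 249.32722852551393, 'cy': 192.68692226772876, 'D': array([-0.07540893,  0.        ,  0.        ,  0.        ,  0.        ]), 'origin': array([ 0.20161071, -0.03804512,  1.19644794]), 'attitude': array([-2.93857562,  0.00514116, -1.63435271])}
{'fx': 429.1370532505172, 'fy': 429.1370532505172, 'cx': 254.2147642252067, 'cy': 182.97496871574367, 'D': array([-0.11553875,  0.        ,  0.        ,  0.        ,  0.        ]), 'origin': array([ 0.33190401, -1.10065935,  0.81462751]), 'attitude': array([-2.13474056,  0.00595972, -0.0966295 ])}
{'t': 0.1, 'joint_pos': array([-1.45800012e+00,  2.87165615e-01,  1.57803290e+00, -1.00468099e-05,
        1.27859932e+00, -1.49978416e-01]), 'qvel': array([ 9.28809078e-05, -1.69093319e-03, -2.35853342e-03, -1.33754387e-03,
        1.95000801e-03,  8.23263694e-04]), 'effort': array([ 1.64702335e-03, -4.07293904e+01, -2.93697739e+01, -5.17254148e-05,
        3.43678003e-03,  4.82065332e-06]), 'eef_pos': array([ 0.17530418, -0.65116079,  0.20282528]), 'tool_rot': array([-3.13941080e+00, -3.19983036e-04,  2.62777183e-01]), 'ft_force': array([ 0.66473364, -0.18242685,  0.182     ]), 'wrist_torque': array([-0.02913475,  0.04878162,  0.02660722]), 'finger_force': 0.0, 'finger_gap': 0.08505885841701387}
```

View pics/top0.png

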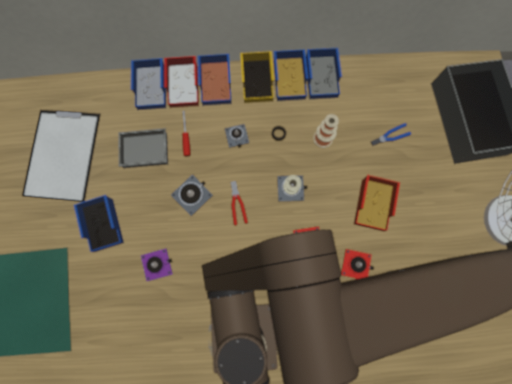

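View pics/side0.png

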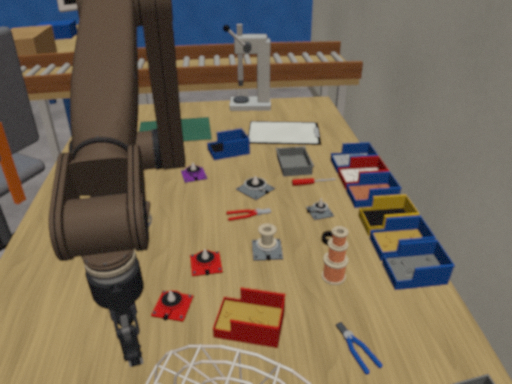

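The top view shows the large pay-off at (191,194), the small one at (237,134), the medium one with the empty reel at (291,187), the stack at (327,130) and the tray at (144,148). The red and purple pay-offs are decoys. Next I'll enlarge the work region.

```bash
cat > h.py <<'E'
import numpy as np, cv2
from cell import *
from scipy.spatial.transform import Rotation as R
def cam(n):
    c=camera_info(n);K=np.array([[c['fx'],0,c['cx']],[0,c['fy'],c['cy']],[0,0,1]])
    return K,c['D'],c['origin'],R.from_euler('xyz',c['attitude']).as_matrix()
def ray(n,px,z):
    K,D,o,A=cam(n)
    p=cv2.undistortPoints(np.array(px,float).reshape(-1,1,2),K,D)[:,0]
    d=np.c_[p,np.ones(len(p))]@A.T
    return o+d*((z-o[2])/d[:,2])[:,None]
def proj(n,P):
    K,D,o,A=cam(n)
    return cv2.projectPoints((np.array(P,float).reshape(-1,3)-o)@A,np.zeros(3),np.zeros(3),K,D)[0][:,0]
E
python3 - <<'E'
from h import *
a=cv2.imread('pics/top0.png')[100:220,115:345]; b=cv2.imread('pics/side0.png')[140:290,220:360]
cv2.imwrite('pics/topz.png',cv2.resize(a,None,fx=3.4,fy=3.4,interpolation=cv2.INTER_CUBIC))
cv2.imwrite('pics/sidez.png',cv2.resize(b,None,fx=4,fy=4,interpolation=cv2.INTER_CUBIC))
for n,p,z in [('top',(191,194),.028),('top',(237,134),.028),('top',(291,187),.078),('top',(332,121),.153),('top',(144,148),.003),
 ('side',(255,184),.028),('side',(319,207),.028),('side',(267,230),.078),('side',(340,231),.153),('side',(294,160),.003)]: print(n,p,ray(n,p,z).round(4))
print(proj('top',[[0,0,0]]))
E
```

```text
top (191, 194) [[0.4497 0.1372 0.028 ]]
top (237, 134) [[ 0.6402 -0.0195  0.028 ]]
top (291, 187) [[ 0.4412 -0.1743  0.078 ]]
top (332, 121) [[ 0.6162 -0.3036  0.153 ]]
top (144, 148) [[0.6218 0.2935 0.003 ]]
side (255, 184) [[0.4493 0.131  0.028 ]]
side (319, 207) [[ 0.6368 -0.025   0.028 ]]
side (267, 230) [[ 0.4515 -0.1846  0.078 ]]
side (340, 231) [[ 0.6174 -0.3012  0.153 ]]
side (294, 160) [[0.6199 0.3263 0.003 ]]
[[243.05285342 338.12719089]]
```

View pics/topz.png

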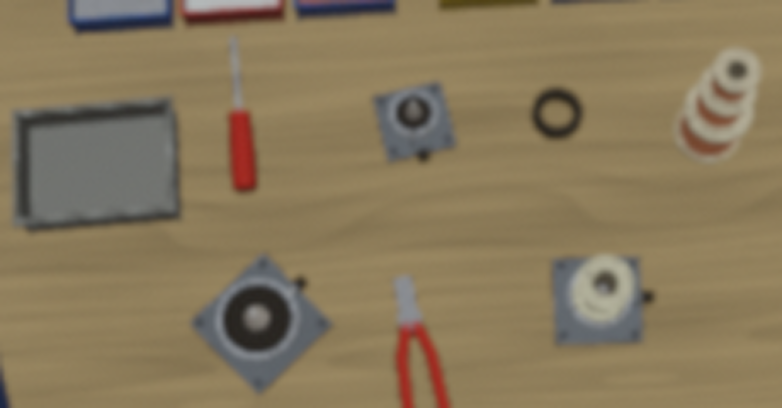

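View pics/sidez.png

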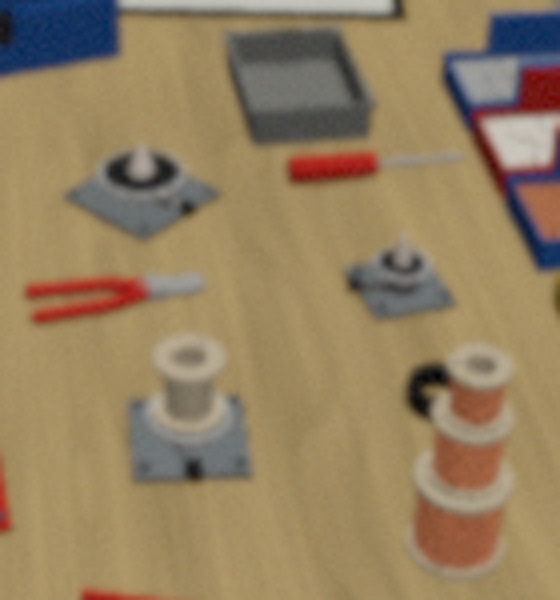

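The enlarged crops show all four target stations and the stack clearly; the small reel's top flange is at about top (331.4,120.5) and side (339.6,230.8). Next I'll measure the dark pads, the ivory tops and the tray by masks.

```bash
python3 - <<'E'
from h import *
def comp(mask,xy,rad):
    n,l,s,c=cv2.connectedComponentsWithStats(mask.astype(np.uint8)); 
    i=[k for k in range(1,n) if s[k,4]>8]; k=min(i,key=lambda k:np.hypot(*(c[k]-xy))); 
    cs,_=cv2.findContours((l==k).astype(np.uint8),cv2.RETR_EXTERNAL,cv2.CHAIN_APPROX_NONE)
    return s[k],cv2.convexHull(cs[0])[:,0].astype(float)
for n,L in {'top':[('L',(191,194)),('S',(237,133))],'side':[('L',(255,184)),('S',(320,206))]}.items():
    im=cv2.imread(f'pics/{n}0.png'); g=im.max(2)
    for k,p in L:
        s,h=comp(g<85,np.array(p),0); W=ray(n,h,.028)[:,:2]; (c,r)=cv2.minEnclosingCircle(W.astype(np.float32))
        print(n,k,s,'c',np.round(c,4),'r',round(r,4))
# ivory masks
for n,p in {'top':(291,186),'side':(267,230)}.items():
    im=cv2.imread(f'pics/{n}0.png').astype(int); b,g,r=im[:,:,0],im[:,:,1],im[:,:,2]
    m=(r>175)&(b>135)&(r-b<75)
    for q in (p,(330,124) if n=='top' else (340,235)):
        x,y=q; print(n,q); 
        for yy in range(y-13,y+24): print(yy,''.join('#' if v else '.' for v in m[yy,x-20:x+20]))
E
```

```text
top L [181 184  20  19 259] c [0.4523 0.1398] r 0.0315
top S [232 129  10   9  58] c [ 0.6447 -0.0173] r 0.0159
side L [247 179  17   8  75] c [0.4496 0.1414] r 0.0285
side S [316 204   9   4  17] c [ 0.6416 -0.0158] r 0.0135
top (291, 186)
173 ........................................
174 ........................................
175 ........................................
176 ........................................
177 ......................#.................
178 ........................................
179 ..........................#.............
180 ........................................
181 ........................................
182 ........................................
183 ........................................
184 ........................................
185 ................#.......................
186 ........................................
187 ........................................
188 ........................................
189 .....................###................
190 ........................................
191 ........................................
192 
[... 5147 characters left out ...]
.........................
244 ........................................
245 ........................................
246 ........................................
247 ........................................
248 ........................................
249 ........................................
250 ........................................
251 ........................................
252 ........................................
253 ........................................
254 ......#.................................
255 .....##.................................
256 .....#..................................
257 .....#..................................
258 .....#....................#.............
```

```bash
python3 - <<'E'
from h import *
for k,n,p,z in [('E','top',(292.6,183.8),.078),('E','side',(267.5,228.6),.078),('Stk','top',(331.4,120.7),.153),('Stk','side',(340,230.6),.153)]: print(k,n,ray(n,[p],z).round(4))
# tray top-outer corners from topz (px in crop)
c=np.array([(14,112),(171,99),(181,216),(27,230)])
print(ray('top',(c+.5)/3.4-.5+[115,100],.04).round(4))
c=np.array([(226,32),(340,30),(371,100),(253,115)])
print(ray('side',(c+.5)/4-.5+[220,140],.04).round(4))
# medium base square corners
c=np.array([(553,259),(640,258),(643,344),(555,345)]);print(ray('top',(c+.5)/3.4-.5+[115,100],.018).mean(0).round(4))
E
```

```text
E top [[ 0.4508 -0.18    0.078 ]]
E side [[ 0.4536 -0.1786  0.078 ]]
Stk top [[ 0.6173 -0.302   0.153 ]]
Stk side [[ 0.6178 -0.2997  0.153 ]]
[[0.6679 0.367  0.04  ]
 [0.67   0.2141 0.04  ]
 [0.5524 0.2063 0.04  ]
 [0.5488 0.353  0.04  ]]
[[0.5549 0.3656 0.04  ]
 [0.666  0.3582 0.04  ]
 [0.6672 0.2204 0.04  ]
 [0.5566 0.2051 0.04  ]]
[ 0.4501 -0.1795  0.018 ]
```

Call:
servo_tool(deltas=[{"claw":1,"wz":5.02,"dz":-15},{"claw":1,"wz":5.02,"dz":-15},{"claw":1,"wz":5.02,"dz":-15},{"claw":1},{"claw":1},{"claw":1},{"claw":1},{"claw":1},{"claw":1},{"claw":1}])

```text
schema error: expected keys claw, dx, dy, dz, wx, wy, wz
```

Call:
servo_tool(deltas=[{"claw":1,"dx":0,"dy":0,"dz":-15,"wx":0,"wy":0,"wz":5.02},{"claw":1,"dx":0,"dy":0,"dz":-15,"wx":0,"wy":0,"wz":5.02},{"claw":1,"dx":0,"dy":0,"dz":0,"wx":0,"wy":0,"wz":5.02},{"claw":1,"dx":0,"dy":0,"dz":0,"wx":0,"wy":0,"wz":0},{"claw":1,"dx":17,"dy":-30,"dz":0,"wx":0,"wy":0,"wz":0},{"claw":1,"dx":17,"dy":-30,"dz":0,"wx":0,"wy":0,"wz":0},{"claw":1,"dx":17,"dy":-30,"dz":0,"wx":0,"wy":0,"wz":0},{"claw":1,"dx":17,"dy":-30,"dz":0,"wx":0,"wy":0,"wz":0},{"claw":1,"dx":17,"dy":-30,"dz":0,"wx":0,"wy":0,"wz":0},{"claw":1,"dx":17,"dy":-30,"dz":0,"wx":0,"wy":0,"wz":0}])

```text
t: 0.93
eef_pos: [0.2777, -0.4696, 0.2328]
tool_rot: [-3.139, 0.001, 0.002]
ft_force: [0.4, -0.2, 1.3]
finger_gap: 0.085
finger_force: 0.0
```

Call:
servo_tool(deltas=[{"claw":1,"dx":21.8,"dy":-36.3,"dz":0,"wx":0,"wy":0,"wz":0},{"claw":1,"dx":21.8,"dy":-36.3,"dz":0,"wx":0,"wy":0,"wz":0},{"claw":1,"dx":21.8,"dy":-36.3,"dz":0,"wx":0,"wy":0,"wz":0},{"claw":1,"dx":21.8,"dy":-36.3,"dz":0,"wx":0,"wy":0,"wz":0},{"claw":1,"dx":21.8,"dy":-36.3,"dz":0,"wx":0,"wy":0,"wz":0},{"claw":1,"dx":21.8,"dy":-36.3,"dz":0,"wx":0,"wy":0,"wz":0},{"claw":1,"dx":21.8,"dy":-36.3,"dz":0,"wx":0,"wy":0,"wz":0},{"claw":1,"dx":21.8,"dy":-36.3,"dz":0,"wx":0,"wy":0,"wz":0},{"claw":1,"dx":0,"dy":0,"dz":35,"wx":0,"wy":0,"wz":0},{"claw":1,"dx":0,"dy":0,"dz":35,"wx":0,"wy":0,"wz":0}])

```text
t: 1.77
eef_pos: [0.4514, -0.1844, 0.1652]
tool_rot: [3.138, -0.005, 0.008]
ft_force: [0.4, -0.6, -0.5]
finger_gap: 0.0854
finger_force: 0.0
```

```bash
python3 - <<'E'
from h import *
s=get_state();print(s['eef_pos'].round(4),s['tool_rot'].round(4))
a=get_image('side')[:,:,::-1]; cv2.imwrite('pics/s1.png',cv2.resize(a[120:290,200:370],None,fx=3.5,fy=3.5,interpolation=cv2.INTER_CUBIC))
print(proj('side',[s['eef_pos']]))
E
```

```text
[ 0.4514 -0.1844  0.1652] [ 3.1384 -0.0048  0.008 ]
[[267.3024941  203.90470944]]
```

View pics/s1.png

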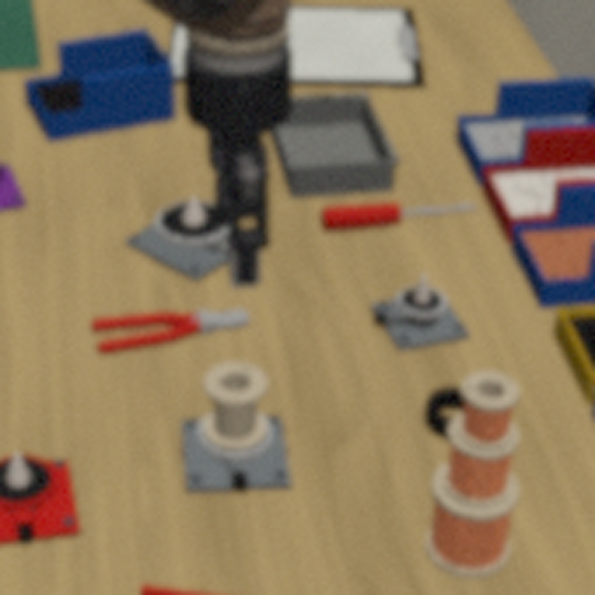

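```bash
python3 - <<'E'
from h import *
s=get_state();e=s['eef_pos'];print(e.round(4),s['tool_rot'].round(4))
for d in([0,-.05,.013],[0,.05,.013],[0,-.05,0]): print((proj('side',[e+d])-[200,120]+.5)*3.5)
a=get_image('top')[:,:,::-1]; cv2.imwrite('pics/t1.png',cv2.resize(a[130:240,240:350],None,fx=5,fy=5,interpolation=cv2.INTER_CUBIC))
E
```

```text
[ 0.4455 -0.1818  0.1552] [-3.1347  0.0101  0.0057]
[[237.21775135 330.02308473]]
[[221.56792972 254.0794735 ]]
[[237.02571915 344.40991091]]
```

View pics/t1.png

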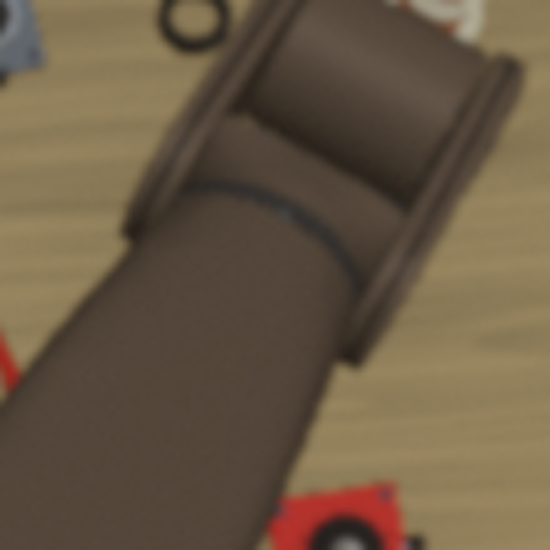

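The gripper was still settling, and in the top view the arm hides it. I'll let it settle and check again.

Call:
servo_tool(deltas=[{"claw":0.6,"dx":0,"dy":0,"dz":0,"wx":0,"wy":0,"wz":0},{"claw":0.6,"dx":0,"dy":0,"dz":0,"wx":0,"wy":0,"wz":0},{"claw":0.6,"dx":0,"dy":0,"dz":0,"wx":0,"wy":0,"wz":0},{"claw":0.6,"dx":0,"dy":0,"dz":0,"wx":0,"wy":0,"wz":0},{"claw":0.6,"dx":0,"dy":0,"dz":0,"wx":0,"wy":0,"wz":0},{"claw":0.6,"dx":0,"dy":0,"dz":0,"wx":0,"wy":0,"wz":0},{"claw":0.6,"dx":0,"dy":0,"dz":0,"wx":0,"wy":0,"wz":0},{"claw":0.6,"dx":0,"dy":0,"dz":0,"wx":0,"wy":0,"wz":0},{"claw":0.6,"dx":0,"dy":0,"dz":0,"wx":0,"wy":0,"wz":0},{"claw":0.6,"dx":0,"dy":0,"dz":0,"wx":0,"wy":0,"wz":0}])

```text
t: 2.7
eef_pos: [0.449, -0.186, 0.1641]
tool_rot: [-3.142, 0.0, -0.0]
ft_force: [0.5, 0.2, -1.0]
finger_gap: 0.0682
finger_force: 0.0
```

```bash
python3 - <<'E'
from h import *
s=get_state();e=s['eef_pos'];print(e.round(4),s['tool_rot'].round(4),s['finger_gap'])
a=get_image('side')[:,:,::-1]; cv2.imwrite('pics/s2.png',cv2.resize(a[140:260,210:330],None,fx=5,fy=5,interpolation=cv2.INTER_CUBIC))
g=s['finger_gap']/2
for d in([0,-g,0],[0,g,0],[0,-g-.015,0],[0,0,0]): print((proj('side',[e+d])-[210,140]+.5)*5)
E
```

```text
[ 0.449  -0.186   0.1641] [-3.1415e+00  1.0000e-04 -0.0000e+00] 0.06823668150552069
[[292.84020079 364.10656224]]
[[277.20294156 289.52556442]]
[[296.49434318 381.54254414]]
[[284.82634086 325.87821017]]
```

View pics/s2.png

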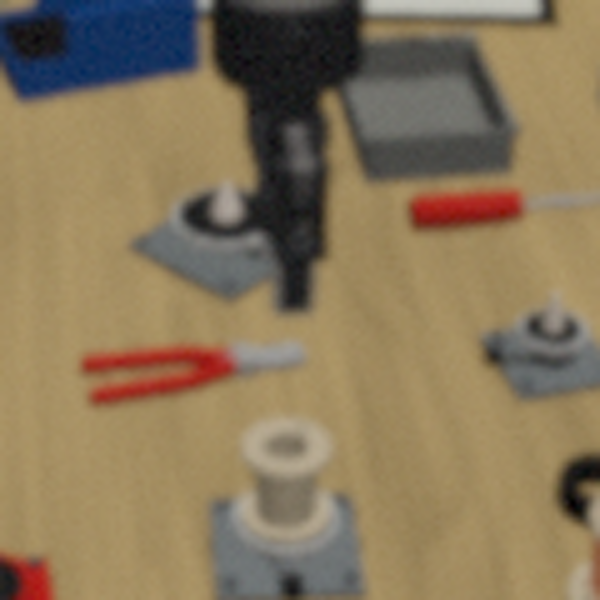

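```bash
python3 - <<'E'
from h import *
e=np.array([.1753,-.6512,.2028]);y=np.array([np.sin(.263),-np.cos(.263),0])
for k in(-.05,0,.05):
  for z in (0,.013): print(k,z,proj('side',[e+k*y+[0,0,z]]))
a=cv2.imread('pics/side0.png');cv2.imwrite('pics/s0z.png',cv2.resize(a[220:384,60:200],None,fx=3.5,fy=3.5,interpolation=cv2.INTER_CUBIC))
E
```

```text
-0.05 0 [[132.40588508 332.73676355]]
-0.05 0.013 [[131.09928296 327.94553061]]
0 0 [[136.61141063 355.56303383]]
0 0.013 [[135.26054139 350.79694822]]
0.05 0 [[141.39178092 380.71698855]]
0.05 0.013 [[139.99936583 376.02326965]]
```

View pics/s0z.png

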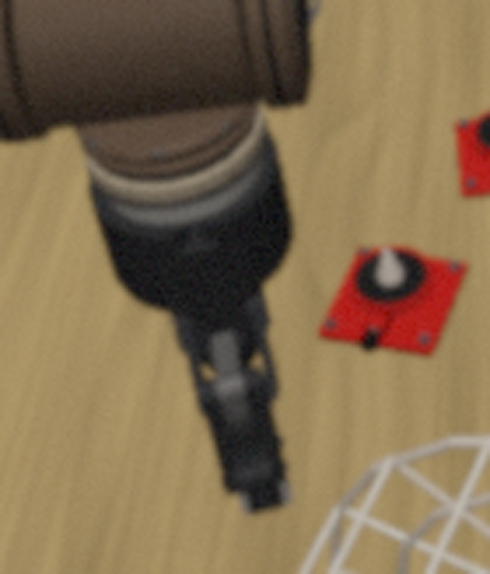

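Call:
servo_tool(deltas=[{"claw":-1,"dx":0,"dy":0,"dz":0,"wx":0,"wy":0,"wz":0},{"claw":-1,"dx":0,"dy":0,"dz":0,"wx":0,"wy":0,"wz":0},{"claw":-1,"dx":0,"dy":0,"dz":0,"wx":0,"wy":0,"wz":0},{"claw":-1,"dx":0,"dy":0,"dz":0,"wx":0,"wy":0,"wz":0},{"claw":-1,"dx":0,"dy":0,"dz":0,"wx":0,"wy":0,"wz":0},{"claw":-1,"dx":0,"dy":0,"dz":0,"wx":0,"wy":0,"wz":0},{"claw":-1,"dx":0,"dy":0,"dz":0,"wx":0,"wy":0,"wz":0},{"claw":-1,"dx":0,"dy":0,"dz":0,"wx":0,"wy":0,"wz":0},{"claw":-1,"dx":0,"dy":0,"dz":0,"wx":0,"wy":0,"wz":0},{"claw":-1,"dx":0,"dy":0,"dz":0,"wx":0,"wy":0,"wz":0}])

```text
t: 3.58
eef_pos: [0.449, -0.1861, 0.1641]
tool_rot: [-3.142, -0.0, -0.0]
ft_force: [-0.4, 0.4, 0.1]
finger_gap: 0.0001
finger_force: 0.0
```

```bash
python3 - <<'E'
from h import *
s=get_state();e=s['eef_pos'];print(e.round(4),s['finger_gap'],proj('side',[e]))
a=get_image('side')
m=a.max(2)<95
for y in range(180,226): print(y,''.join('#' if v else '.' for v in m[y,245:290]))
E
```

```text
[ 0.449  -0.1861  0.1641] 0.00012419236429590138 [[266.4800221  204.67080297]]
180 ...####.......################...............
181 ..#####.......################...............
182 ..#####.......###############................
183 ..######.....################................
184 ..######.....################................
185 ...##########################................
186 ....########################.................
187 .......######.....##########.................
188 ..................#########..................
189 .................#########...................
190 ..............############...................
191 ...............###########...................
192 .................########....................
193 ..................#######....................
194 ..................#######....................
195 ...................######....................
196 ....................####.....................
197 ..........#..................................
198 .............................................
199 .............................................
200 .................
[... 578 characters left out ...]

212 .............................................
213 .............................................
214 .............................................
215 .............................................
216 .............................................
217 .............................................
218 .............................................
219 .............................................
220 .............................................
221 .............................................
222 .............................................
223 .............................................
224 .............................................
225 .............................................
```

Call:
servo_tool(deltas=[{"claw":1,"dx":3,"dy":-7,"dz":0,"wx":0,"wy":0,"wz":0},{"claw":1,"dx":0,"dy":0,"dz":0,"wx":0,"wy":0,"wz":0},{"claw":1,"dx":0,"dy":0,"dz":0,"wx":0,"wy":0,"wz":0},{"claw":1,"dx":0,"dy":0,"dz":0,"wx":0,"wy":0,"wz":0},{"claw":1,"dx":0,"dy":0,"dz":0,"wx":0,"wy":0,"wz":0},{"claw":1,"dx":0,"dy":0,"dz":15,"wx":0,"wy":0,"wz":0},{"claw":1,"dx":0,"dy":0,"dz":15,"wx":0,"wy":0,"wz":0},{"claw":1,"dx":0,"dy":0,"dz":15,"wx":0,"wy":0,"wz":0},{"claw":1,"dx":0,"dy":0,"dz":15,"wx":0,"wy":0,"wz":0},{"claw":1,"dx":0,"dy":0,"dz":15,"wx":0,"wy":0,"wz":0}])

```text
t: 4.47
eef_pos: [0.4521, -0.1792, 0.0886]
tool_rot: [3.141, -0.0, -0.0]
ft_force: [0.0, 0.5, 0.4]
finger_gap: 0.0853
finger_force: 0.0
```

Call:
servo_tool(deltas=[{"claw":1,"dx":0,"dy":0,"dz":10,"wx":0,"wy":0,"wz":0},{"claw":1,"dx":0,"dy":0,"dz":10,"wx":0,"wy":0,"wz":0},{"claw":1,"dx":0,"dy":0,"dz":10,"wx":0,"wy":0,"wz":0},{"claw":1,"dx":0,"dy":0,"dz":10,"wx":0,"wy":0,"wz":0},{"claw":1,"dx":0,"dy":0,"dz":8,"wx":0,"wy":0,"wz":0},{"claw":1,"dx":0,"dy":0,"dz":0,"wx":0,"wy":0,"wz":0},{"claw":1,"dx":0,"dy":0,"dz":0,"wx":0,"wy":0,"wz":0},{"claw":1,"dx":0,"dy":0,"dz":0,"wx":0,"wy":0,"wz":0},{"claw":1,"dx":0,"dy":0,"dz":0,"wx":0,"wy":0,"wz":0},{"claw":1,"dx":0,"dy":0,"dz":0,"wx":0,"wy":0,"wz":0}])

```text
t: 5.3
eef_pos: [0.4526, -0.1794, 0.0419]
tool_rot: [3.141, -0.001, -0.0]
ft_force: [-0.0, 0.3, -0.4]
finger_gap: 0.0854
finger_force: 0.0
```

```bash
python3 - <<'E'
from h import *
s=get_state();e=s['eef_pos'];print(e.round(4),s['tool_rot'].round(3),s['ft_force'].round(1))
a=get_image('side')[:,:,::-1]; cv2.imwrite('pics/s3.png',cv2.resize(a[160:280,210:330],None,fx=5,fy=5,interpolation=cv2.INTER_CUBIC))
E
```

```text
[ 0.4526 -0.1794  0.0419] [ 3.141e+00 -1.000e-03 -0.000e+00] [-0.   0.3 -0.4]
```

View pics/s3.png

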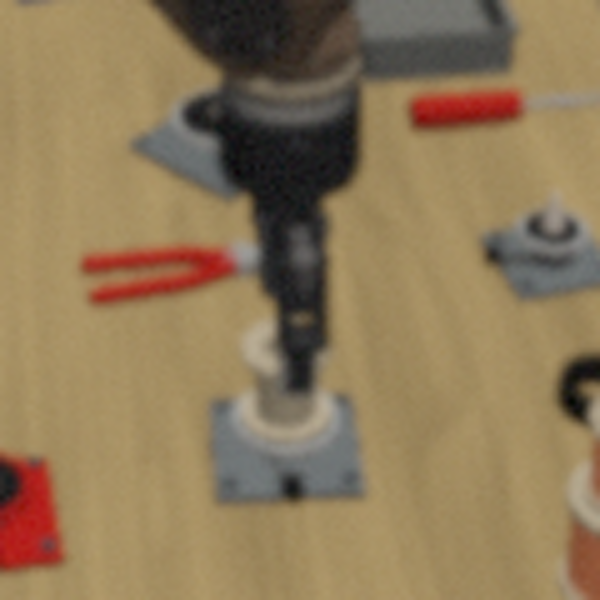

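The gripper straddles the empty reel, with the near finger tip at crop (300,390) in front of the core. Closing now.

Call:
servo_tool(deltas=[{"claw":-1,"dx":0,"dy":0,"dz":0,"wx":0,"wy":0,"wz":0},{"claw":-1,"dx":0,"dy":0,"dz":0,"wx":0,"wy":0,"wz":0},{"claw":-1,"dx":0,"dy":0,"dz":0,"wx":0,"wy":0,"wz":0},{"claw":-1,"dx":0,"dy":0,"dz":0,"wx":0,"wy":0,"wz":0},{"claw":-1,"dx":0,"dy":0,"dz":0,"wx":0,"wy":0,"wz":0},{"claw":-1,"dx":0,"dy":0,"dz":0,"wx":0,"wy":0,"wz":0},{"claw":-1,"dx":0,"dy":0,"dz":0,"wx":0,"wy":0,"wz":0},{"claw":-1,"dx":0,"dy":0,"dz":0,"wx":0,"wy":0,"wz":0},{"claw":-1,"dx":0,"dy":0,"dz":0,"wx":0,"wy":0,"wz":0},{"claw":-1,"dx":0,"dy":0,"dz":0,"wx":0,"wy":0,"wz":0}])

```text
t: 6.18
eef_pos: [0.4522, -0.1791, 0.0422]
tool_rot: [-3.141, 0.0, 0.0]
ft_force: [-1.6, 1.6, 6.0]
finger_gap: 0.046
finger_force: 60.4
```

```bash
python3 - <<'E'
from h import *
s=get_state();e=s['eef_pos'];print(e.round(4),s['tool_rot'].round(3),s['ft_force'].round(1),s['wrist_torque'].round(2))
a=get_image('side')[:,:,::-1]; cv2.imwrite('pics/s4.png',cv2.resize(a[210:270,235:300],None,fx=8,fy=8,interpolation=cv2.INTER_CUBIC))
for z in (.03,.04,.05,.06,.07): print(z,(proj('side',[e+[0,-.03,z-e[2]]])-[235,210]+.5)*8)
E
```

```text
[ 0.4522 -0.1791  0.0422] [-3.141  0.     0.   ] [-1.6  1.6  6. ] [ 0.25  0.34 -0.01]
0.03 [[269.28487537 317.28929691]]
0.04 [[269.644546   295.16829807]]
0.05 [[270.00654843 272.82985756]]
0.06 [[270.37089132 250.2714489 ]]
0.07 [[270.73758285 227.49052037]]
```

View pics/s4.png

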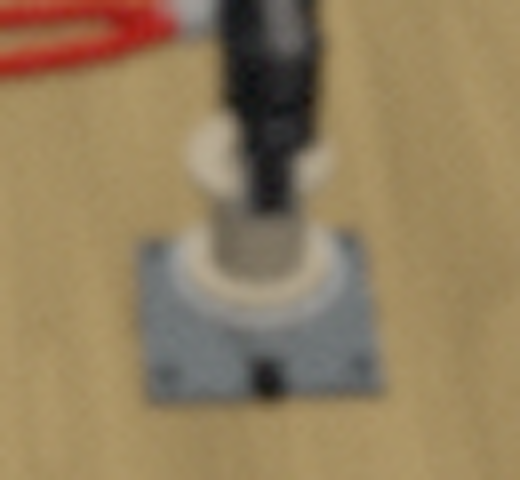

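The fingers hold the upper flange (tip at crop (270,210)) with 60 N. I'll test with a small lift.

Call:
servo_tool(deltas=[{"claw":-1,"dx":0,"dy":0,"dz":-3,"wx":0,"wy":0,"wz":0},{"claw":-1,"dx":0,"dy":0,"dz":-3,"wx":0,"wy":0,"wz":0},{"claw":-1,"dx":0,"dy":0,"dz":-3,"wx":0,"wy":0,"wz":0},{"claw":-1,"dx":0,"dy":0,"dz":-3,"wx":0,"wy":0,"wz":0},{"claw":-1,"dx":0,"dy":0,"dz":-3,"wx":0,"wy":0,"wz":0},{"claw":-1,"dx":0,"dy":0,"dz":-3,"wx":0,"wy":0,"wz":0},{"claw":-1,"dx":0,"dy":0,"dz":0,"wx":0,"wy":0,"wz":0},{"claw":-1,"dx":0,"dy":0,"dz":0,"wx":0,"wy":0,"wz":0},{"claw":-1,"dx":0,"dy":0,"dz":0,"wx":0,"wy":0,"wz":0},{"claw":-1,"dx":0,"dy":0,"dz":0,"wx":0,"wy":0,"wz":0}])

```text
t: 7.07
eef_pos: [0.4519, -0.1789, 0.0589]
tool_rot: [-3.141, 0.0, -0.0]
ft_force: [0.1, -1.2, -0.4]
finger_gap: 0.0458
finger_force: 61.3
```

```bash
python3 - <<'E'
from h import *
s=get_state();e=s['eef_pos'];print(e.round(4),s['ft_force'].round(1),s['wrist_torque'].round(2))
a=get_image('side')[:,:,::-1]; cv2.imwrite('pics/s5.png',cv2.resize(a[200:270,235:300],None,fx=8,fy=8,interpolation=cv2.INTER_CUBIC))
E
```

```text
[ 0.4519 -0.1789  0.0589] [ 0.1 -1.2 -0.4] [-0.02 -0.02  0.04]
```

View pics/s5.png

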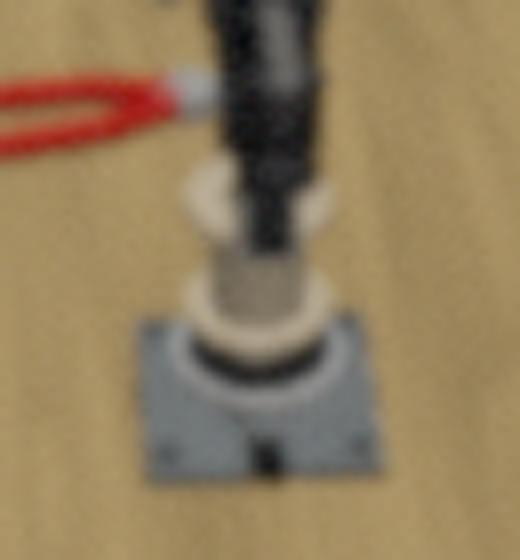

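The reel hangs upright and clear of its seat. Carrying it to the tray.

Call:
servo_tool(deltas=[{"claw":-1,"dx":0,"dy":0,"dz":-12,"wx":0,"wy":0,"wz":0},{"claw":-1,"dx":0,"dy":0,"dz":-20,"wx":0,"wy":0,"wz":0},{"claw":-1,"dx":0,"dy":0,"dz":-20,"wx":0,"wy":0,"wz":0},{"claw":-1,"dx":0,"dy":0,"dz":-20,"wx":0,"wy":0,"wz":0},{"claw":-1,"dx":5,"dy":-15,"dz":0,"wx":0,"wy":0,"wz":0},{"claw":-1,"dx":10,"dy":-30,"dz":0,"wx":0,"wy":0,"wz":0},{"claw":-1,"dx":10,"dy":-30,"dz":0,"wx":0,"wy":0,"wz":0},{"claw":-1,"dx":10,"dy":-30,"dz":0,"wx":0,"wy":0,"wz":0},{"claw":-1,"dx":10,"dy":-30,"dz":0,"wx":0,"wy":0,"wz":0},{"claw":-1,"dx":10,"dy":-30,"dz":0,"wx":0,"wy":0,"wz":0}])

```text
t: 7.95
eef_pos: [0.5072, -0.0126, 0.131]
tool_rot: [-3.142, 0.0, -0.0]
ft_force: [-0.3, -0.5, -0.4]
finger_gap: 0.0459
finger_force: 61.5
```

Call:
servo_tool(deltas=[{"claw":-1,"dx":10,"dy":-30,"dz":0,"wx":0,"wy":0,"wz":0},{"claw":-1,"dx":10,"dy":-30,"dz":0,"wx":0,"wy":0,"wz":0},{"claw":-1,"dx":10,"dy":-30,"dz":0,"wx":0,"wy":0,"wz":0},{"claw":-1,"dx":10,"dy":-30,"dz":0,"wx":0,"wy":0,"wz":0},{"claw":-1,"dx":10,"dy":-30,"dz":0,"wx":0,"wy":0,"wz":0},{"claw":-1,"dx":10,"dy":-30,"dz":0,"wx":0,"wy":0,"wz":0},{"claw":-1,"dx":10,"dy":-30,"dz":0,"wx":0,"wy":0,"wz":0},{"claw":-1,"dx":10,"dy":-30,"dz":0,"wx":0,"wy":0,"wz":0},{"claw":-1,"dx":10,"dy":-30,"dz":0,"wx":0,"wy":0,"wz":0},{"claw":-1,"dx":10,"dy":-20,"dz":0,"wx":0,"wy":0,"wz":0}])

```text
t: 8.78
eef_pos: [0.6069, 0.2787, 0.1306]
tool_rot: [-3.141, 0.001, 0.002]
ft_force: [-0.4, 0.2, -0.3]
finger_gap: 0.0461
finger_force: 61.5
```

Call:
servo_tool(deltas=[{"claw":-1,"dx":4,"dy":-6,"dz":0,"wx":0,"wy":0,"wz":0},{"claw":-1,"dx":0,"dy":0,"dz":20,"wx":0,"wy":0,"wz":0},{"claw":-1,"dx":0,"dy":0,"dz":20,"wx":0,"wy":0,"wz":0},{"claw":-1,"dx":0,"dy":0,"dz":20,"wx":0,"wy":0,"wz":0},{"claw":-1,"dx":0,"dy":0,"dz":15,"wx":0,"wy":0,"wz":0},{"claw":-1,"dx":0,"dy":0,"dz":12,"wx":0,"wy":0,"wz":0},{"claw":-1,"dx":0,"dy":0,"dz":10,"wx":0,"wy":0,"wz":0},{"claw":-1,"dx":0,"dy":0,"dz":8,"wx":0,"wy":0,"wz":0},{"claw":-1,"dx":0,"dy":0,"dz":3,"wx":0,"wy":0,"wz":0},{"claw":-1,"dx":0,"dy":0,"dz":0,"wx":0,"wy":0,"wz":0}])

```text
t: 9.62
eef_pos: [0.6108, 0.2817, 0.0226]
tool_rot: [3.141, 0.001, -0.0]
ft_force: [0.3, -0.0, -0.7]
finger_gap: 0.0462
finger_force: 61.5
```

Call:
servo_tool(deltas=[{"claw":-1,"dx":0,"dy":0,"dz":2,"wx":0,"wy":0,"wz":0},{"claw":-1,"dx":0,"dy":0,"dz":2,"wx":0,"wy":0,"wz":0},{"claw":-1,"dx":0,"dy":0,"dz":1,"wx":0,"wy":0,"wz":0},{"claw":-1,"dx":0,"dy":0,"dz":0,"wx":0,"wy":0,"wz":0},{"claw":-1,"dx":0,"dy":0,"dz":0,"wx":0,"wy":0,"wz":0},{"claw":-1,"dx":0,"dy":0,"dz":0,"wx":0,"wy":0,"wz":0},{"claw":-1,"dx":0,"dy":0,"dz":0,"wx":0,"wy":0,"wz":0},{"claw":-1,"dx":0,"dy":0,"dz":0,"wx":0,"wy":0,"wz":0},{"claw":-1,"dx":0,"dy":0,"dz":0,"wx":0,"wy":0,"wz":0},{"claw":-1,"dx":0,"dy":0,"dz":0,"wx":0,"wy":0,"wz":0}])

```text
t: 10.45
eef_pos: [0.6111, 0.2819, 0.0182]
tool_rot: [-3.142, -0.0, -0.0]
ft_force: [-0.6, 0.1, 0.4]
finger_gap: 0.0457
finger_force: 61.5
```

Call:
servo_tool(deltas=[{"claw":-1,"dx":0,"dy":0,"dz":1,"wx":0,"wy":0,"wz":0},{"claw":-1,"dx":0,"dy":0,"dz":0,"wx":0,"wy":0,"wz":0},{"claw":-1,"dx":0,"dy":0,"dz":0,"wx":0,"wy":0,"wz":0},{"claw":0.6,"dx":0,"dy":0,"dz":0,"wx":0,"wy":0,"wz":0},{"claw":0.6,"dx":0,"dy":0,"dz":0,"wx":0,"wy":0,"wz":0},{"claw":0.6,"dx":0,"dy":0,"dz":0,"wx":0,"wy":0,"wz":0},{"claw":0.6,"dx":0,"dy":0,"dz":0,"wx":0,"wy":0,"wz":0},{"claw":0.6,"dx":0,"dy":0,"dz":0,"wx":0,"wy":0,"wz":0},{"claw":0.6,"dx":0,"dy":0,"dz":0,"wx":0,"wy":0,"wz":0},{"claw":0.6,"dx":0,"dy":0,"dz":0,"wx":0,"wy":0,"wz":0}])

```text
t: 11.28
eef_pos: [0.611, 0.2819, 0.0171]
tool_rot: [3.142, 0.0, -0.0]
ft_force: [1.0, -0.2, 0.8]
finger_gap: 0.0683
finger_force: 0.0
```

Call:
servo_tool(deltas=[{"claw":0.6,"dx":0,"dy":0,"dz":-8,"wx":0,"wy":0,"wz":0},{"claw":0.6,"dx":0,"dy":0,"dz":-15,"wx":0,"wy":0,"wz":0},{"claw":0.6,"dx":0,"dy":0,"dz":-25,"wx":0,"wy":0,"wz":0},{"claw":0.6,"dx":0,"dy":0,"dz":-35,"wx":0,"wy":0,"wz":0},{"claw":0.6,"dx":0,"dy":0,"dz":-35,"wx":0,"wy":0,"wz":0},{"claw":1,"dx":0,"dy":0,"dz":-35,"wx":0,"wy":0,"wz":0},{"claw":1,"dx":0,"dy":0,"dz":-40,"wx":0,"wy":0,"wz":0},{"claw":1,"dx":0,"dy":35,"dz":0,"wx":0,"wy":0,"wz":0},{"claw":1,"dx":0,"dy":40,"dz":0,"wx":0,"wy":0,"wz":0},{"claw":1,"dx":0,"dy":40,"dz":0,"wx":0,"wy":0,"wz":0}])

```text
t: 12.12
eef_pos: [0.6116, 0.1666, 0.2139]
tool_rot: [-3.141, -0.005, 0.002]
ft_force: [0.3, -0.3, -0.7]
finger_gap: 0.0853
finger_force: 0.0
```

Call:
servo_tool(deltas=[{"claw":1,"dx":0.6,"dy":39,"dz":0,"wx":0,"wy":0,"wz":0},{"claw":1,"dx":0.6,"dy":39,"dz":0,"wx":0,"wy":0,"wz":0},{"claw":1,"dx":0.6,"dy":39,"dz":0,"wx":0,"wy":0,"wz":0},{"claw":1,"dx":0.6,"dy":39,"dz":0,"wx":0,"wy":0,"wz":0},{"claw":1,"dx":0.6,"dy":39,"dz":0,"wx":0,"wy":0,"wz":0},{"claw":1,"dx":0.6,"dy":39,"dz":0,"wx":0,"wy":0,"wz":0},{"claw":1,"dx":0.6,"dy":39,"dz":0,"wx":0,"wy":0,"wz":0},{"claw":1,"dx":0.6,"dy":39,"dz":0,"wx":0,"wy":0,"wz":0},{"claw":1,"dx":0.6,"dy":39,"dz":0,"wx":0,"wy":0,"wz":0},{"claw":1,"dx":0.6,"dy":39,"dz":0,"wx":0,"wy":0,"wz":0}])

```text
t: 12.95
eef_pos: [0.617, -0.2251, 0.2124]
tool_rot: [3.14, -0.002, -0.0]
ft_force: [-0.3, 0.1, 0.0]
finger_gap: 0.0857
finger_force: 0.0
```

Call:
servo_tool(deltas=[{"claw":1,"dx":0,"dy":39,"dz":0,"wx":0,"wy":0,"wz":0},{"claw":1,"dx":0,"dy":39,"dz":0,"wx":0,"wy":0,"wz":0},{"claw":1,"dx":0,"dy":0,"dz":0,"wx":0,"wy":0,"wz":0},{"claw":1,"dx":0,"dy":0,"dz":0,"wx":0,"wy":0,"wz":0},{"claw":1,"dx":0,"dy":0,"dz":10,"wx":0,"wy":0,"wz":0},{"claw":1,"dx":0,"dy":0,"dz":15,"wx":0,"wy":0,"wz":0},{"claw":1,"dx":0,"dy":0,"dz":15,"wx":0,"wy":0,"wz":0},{"claw":1,"dx":0,"dy":0,"dz":0,"wx":0,"wy":0,"wz":0},{"claw":1,"dx":0,"dy":0,"dz":0,"wx":0,"wy":0,"wz":0},{"claw":1,"dx":0,"dy":0,"dz":0,"wx":0,"wy":0,"wz":0}])

```text
t: 13.78
eef_pos: [0.617, -0.3002, 0.1696]
tool_rot: [-3.141, 0.001, 0.001]
ft_force: [-0.2, -1.1, 0.4]
finger_gap: 0.0854
finger_force: 0.0
```

```bash
python3 - <<'E'
from h import *
s=get_state();e=s['eef_pos'];print(e.round(4),s['ft_force'].round(1))
a=get_image('side')[:,:,::-1];t=get_image('top')[:,:,::-1]
A=cv2.resize(a[130:290,270:385],None,fx=3.5,fy=3.5,interpolation=cv2.INTER_CUBIC)
B=cv2.resize(t[120:220,110:210],None,fx=3.5,fy=3.5,interpolation=cv2.INTER_CUBIC)
C=np.zeros((560,402+350,3),np.uint8);C[:A.shape[0],:A.shape[1]]=A;C[:350,402:]=B
cv2.imwrite('pics/s6.png',C)
print((proj('side',[[e[0],e[1],.153]])-[270,130]+.5)*3.5)
E
```

```text
[ 0.617  -0.3002  0.1696] [-0.2 -1.1  0.4]
[[245.88387114 354.35586671]]
```

View pics/s6.png

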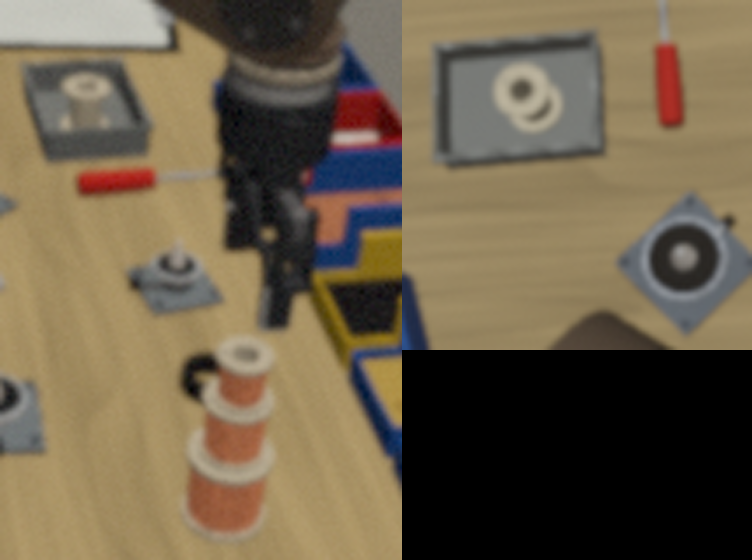

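The tray inset shows the empty reel upright near the tray's centre. The open finger tips are at crop (272,325) and (240,247), so I'll check the gripper's alignment with the stack.

```bash
python3 - <<'E'
from h import *
K,D,o,A=cam('side')
def yplane(px,y):
    p=cv2.undistortPoints(np.array(px,float).reshape(-1,1,2),K,D)[0,0]; d=A@[p[0],p[1],1]; return o+d*(y-o[1])/d[1]
q=lambda x,y,s,ox,oy:((x+.5)/s-.5+ox,(y+.5)/s-.5+oy)
print(yplane(q(272,325,3.5,270,130),-.35),yplane(q(240,247,3.5,270,130),-.25))
print(yplane(q(294,310,5,210,140),-.186-.041), 'e .449 .164')
print(yplane(q(300,390,5,210,160),-.1794-.05), 'e .4526 .0419')
print(yplane(q(272,210,8,235,210),-.1791-.03), 'e .4522 .0422')
E
```

```text
[ 0.61474605 -0.35        0.21679065] [ 0.62054347 -0.25        0.20957547]
[ 0.4485249  -0.227       0.20228502] e .449 .164
[ 0.45283109 -0.2294      0.08784659] e .4526 .0419
[ 0.45274052 -0.2091      0.07738612] e .4522 .0422
```

Call:
servo_tool(deltas=[{"claw":1,"dx":0,"dy":0.5,"dz":15,"wx":0,"wy":0,"wz":0},{"claw":1,"dx":0,"dy":0,"dz":15,"wx":0,"wy":0,"wz":0},{"claw":1,"dx":0,"dy":0,"dz":10,"wx":0,"wy":0,"wz":0},{"claw":1,"dx":0,"dy":0,"dz":8,"wx":0,"wy":0,"wz":0},{"claw":1,"dx":0,"dy":0,"dz":6,"wx":0,"wy":0,"wz":0},{"claw":1,"dx":0,"dy":0,"dz":4,"wx":0,"wy":0,"wz":0},{"claw":1,"dx":0,"dy":0,"dz":2,"wx":0,"wy":0,"wz":0},{"claw":1,"dx":0,"dy":0,"dz":0,"wx":0,"wy":0,"wz":0},{"claw":1,"dx":0,"dy":0,"dz":0,"wx":0,"wy":0,"wz":0},{"claw":1,"dx":0,"dy":0,"dz":0,"wx":0,"wy":0,"wz":0}])

```text
t: 14.72
eef_pos: [0.6174, -0.3019, 0.111]
tool_rot: [3.141, -0.001, -0.0]
ft_force: [0.1, 0.2, 0.6]
finger_gap: 0.0852
finger_force: 0.0
```

Call:
servo_tool(deltas=[{"claw":-1,"dx":0,"dy":0,"dz":0,"wx":0,"wy":0,"wz":0},{"claw":-1,"dx":0,"dy":0,"dz":0,"wx":0,"wy":0,"wz":0},{"claw":-1,"dx":0,"dy":0,"dz":0,"wx":0,"wy":0,"wz":0},{"claw":-1,"dx":0,"dy":0,"dz":0,"wx":0,"wy":0,"wz":0},{"claw":-1,"dx":0,"dy":0,"dz":0,"wx":0,"wy":0,"wz":0},{"claw":-1,"dx":0,"dy":0,"dz":0,"wx":0,"wy":0,"wz":0},{"claw":-1,"dx":0,"dy":0,"dz":0,"wx":0,"wy":0,"wz":0},{"claw":-1,"dx":0,"dy":0,"dz":0,"wx":0,"wy":0,"wz":0},{"claw":-1,"dx":0,"dy":0,"dz":0,"wx":0,"wy":0,"wz":0},{"claw":-1,"dx":0,"dy":0,"dz":0,"wx":0,"wy":0,"wz":0}])

```text
t: 15.55
eef_pos: [0.6175, -0.3017, 0.111]
tool_rot: [3.141, -0.001, 0.0]
ft_force: [-1.4, 2.5, 5.0]
finger_gap: 0.0359
finger_force: 59.6
```

Call:
servo_tool(deltas=[{"claw":-1,"dx":0,"dy":0,"dz":-3,"wx":0,"wy":0,"wz":0},{"claw":-1,"dx":0,"dy":0,"dz":-4,"wx":0,"wy":0,"wz":0},{"claw":-1,"dx":0,"dy":0,"dz":-5,"wx":0,"wy":0,"wz":0},{"claw":-1,"dx":0,"dy":0,"dz":-7,"wx":0,"wy":0,"wz":0},{"claw":-1,"dx":0,"dy":0,"dz":-10,"wx":0,"wy":0,"wz":0},{"claw":-1,"dx":0,"dy":0,"dz":-6,"wx":0,"wy":0,"wz":0},{"claw":-1,"dx":2.5,"dy":-15,"dz":0,"wx":0,"wy":0,"wz":0},{"claw":-1,"dx":2.5,"dy":-25,"dz":0,"wx":0,"wy":0,"wz":0},{"claw":-1,"dx":2.5,"dy":-30,"dz":0,"wx":0,"wy":0,"wz":0},{"claw":-1,"dx":2.5,"dy":-30,"dz":0,"wx":0,"wy":0,"wz":0}])

```text
t: 16.38
eef_pos: [0.627, -0.2, 0.1453]
tool_rot: [-3.141, -0.0, -0.001]
ft_force: [-0.1, -0.6, -1.3]
finger_gap: 0.0358
finger_force: 60.1
```

Call:
servo_tool(deltas=[{"claw":-1,"dx":2.5,"dy":-30,"dz":0,"wx":0,"wy":0,"wz":0},{"claw":-1,"dx":2.5,"dy":-30,"dz":0,"wx":0,"wy":0,"wz":0},{"claw":-1,"dx":2.5,"dy":-30,"dz":0,"wx":0,"wy":0,"wz":0},{"claw":-1,"dx":2.5,"dy":-30,"dz":0,"wx":0,"wy":0,"wz":0},{"claw":-1,"dx":2.5,"dy":-30,"dz":0,"wx":0,"wy":0,"wz":0},{"claw":-1,"dx":2.5,"dy":-20,"dz":0,"wx":0,"wy":0,"wz":0},{"claw":-1,"dx":0.5,"dy":-15,"dz":0,"wx":0,"wy":0,"wz":0},{"claw":-1,"dx":0,"dy":0,"dz":0,"wx":0,"wy":0,"wz":0},{"claw":-1,"dx":0,"dy":0,"dz":0,"wx":0,"wy":0,"wz":0},{"claw":-1,"dx":0,"dy":0,"dz":0,"wx":0,"wy":0,"wz":0}])

```text
t: 17.22
eef_pos: [0.6425, -0.0173, 0.1452]
tool_rot: [3.141, -0.0, -0.0]
ft_force: [0.6, -0.0, -1.6]
finger_gap: 0.0361
finger_force: 60.1
```

```bash
python3 - <<'E'
from h import *
s=get_state();e=s['eef_pos'];print(e.round(4),s['ft_force'].round(1),s['finger_gap'])
a=get_image('side')[:,:,::-1]
A=cv2.resize(a[130:290,270:385],None,fx=3.5,fy=3.5,interpolation=cv2.INTER_CUBIC)
cv2.imwrite('pics/s7.png',A)
print((proj('side',[[e[0],e[1],e[2]+.002],[e[0],e[1],.054],[.643,-.0165,.054]])-[270,130]+.5)*3.5)
E
```

```text
[ 0.6425 -0.0173  0.1452] [ 0.6 -0.  -1.6] 0.03614805930550672
[[188.07762061 153.13577056]
 [179.75876623 242.2499596 ]
 [180.14090344 241.73714251]]
```

View pics/s7.png

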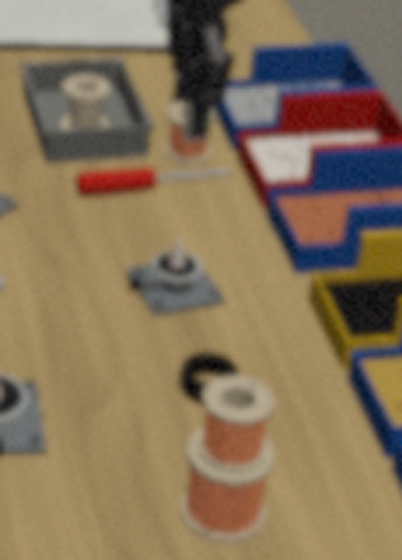

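The small reel hangs upright, its underside at crop (188,152); the cone tip at (178,243) agrees with the prediction. Medium and large reels still stand. Lowering.

Call:
servo_tool(deltas=[{"claw":-1,"dx":0,"dy":0,"dz":20,"wx":0,"wy":0,"wz":0},{"claw":-1,"dx":0,"dy":0,"dz":25,"wx":0,"wy":0,"wz":0},{"claw":-1,"dx":0,"dy":0,"dz":20,"wx":0,"wy":0,"wz":0},{"claw":-1,"dx":0,"dy":0,"dz":12,"wx":0,"wy":0,"wz":0},{"claw":-1,"dx":0,"dy":0,"dz":10,"wx":0,"wy":0,"wz":0},{"claw":-1,"dx":0,"dy":0,"dz":10,"wx":0,"wy":0,"wz":0},{"claw":-1,"dx":0,"dy":0,"dz":8,"wx":0,"wy":0,"wz":0},{"claw":-1,"dx":0,"dy":0,"dz":6,"wx":0,"wy":0,"wz":0},{"claw":-1,"dx":0,"dy":0,"dz":3,"wx":0,"wy":0,"wz":0},{"claw":-1,"dx":0,"dy":0,"dz":2,"wx":0,"wy":0,"wz":0}])

```text
t: 18.1
eef_pos: [0.6428, -0.0166, 0.0291]
tool_rot: [3.142, -0.0, -0.0]
ft_force: [-0.8, 0.5, -1.7]
finger_gap: 0.0359
finger_force: 60.1
```

Call:
servo_tool(deltas=[{"claw":-1,"dx":0,"dy":0,"dz":1,"wx":0,"wy":0,"wz":0},{"claw":-1,"dx":0,"dy":0,"dz":1,"wx":0,"wy":0,"wz":0},{"claw":-1,"dx":0,"dy":0,"dz":0,"wx":0,"wy":0,"wz":0},{"claw":-1,"dx":0,"dy":0,"dz":0,"wx":0,"wy":0,"wz":0},{"claw":-1,"dx":0,"dy":0,"dz":0,"wx":0,"wy":0,"wz":0},{"claw":-1,"dx":0,"dy":0,"dz":0,"wx":0,"wy":0,"wz":0},{"claw":-1,"dx":0,"dy":0,"dz":0,"wx":0,"wy":0,"wz":0},{"claw":-1,"dx":0,"dy":0,"dz":0,"wx":0,"wy":0,"wz":0},{"claw":-1,"dx":0,"dy":0,"dz":0,"wx":0,"wy":0,"wz":0},{"claw":-1,"dx":0,"dy":0,"dz":0,"wx":0,"wy":0,"wz":0}])

```text
t: 18.93
eef_pos: [0.6425, -0.0166, 0.0271]
tool_rot: [3.142, 0.0, -0.0]
ft_force: [-0.5, -0.7, -1.9]
finger_gap: 0.0364
finger_force: 60.1
```

Call:
servo_tool(deltas=[{"claw":-1,"dx":0,"dy":0,"dz":1,"wx":0,"wy":0,"wz":0},{"claw":-1,"dx":0,"dy":0,"dz":0,"wx":0,"wy":0,"wz":0},{"claw":-1,"dx":0,"dy":0,"dz":0,"wx":0,"wy":0,"wz":0},{"claw":0.6,"dx":0,"dy":0,"dz":0,"wx":0,"wy":0,"wz":0},{"claw":0.6,"dx":0,"dy":0,"dz":0,"wx":0,"wy":0,"wz":0},{"claw":0.6,"dx":0,"dy":0,"dz":0,"wx":0,"wy":0,"wz":0},{"claw":0.6,"dx":0,"dy":0,"dz":0,"wx":0,"wy":0,"wz":0},{"claw":0.6,"dx":0,"dy":0,"dz":0,"wx":0,"wy":0,"wz":0},{"claw":0.6,"dx":0,"dy":0,"dz":0,"wx":0,"wy":0,"wz":0},{"claw":0.6,"dx":0,"dy":0,"dz":0,"wx":0,"wy":0,"wz":0}])

```text
t: 19.77
eef_pos: [0.6426, -0.0166, 0.0262]
tool_rot: [3.142, -0.0, -0.0]
ft_force: [0.9, -0.3, 0.5]
finger_gap: 0.0684
finger_force: 0.0
```

Call:
servo_tool(deltas=[{"claw":0.6,"dx":0,"dy":0,"dz":-8,"wx":0,"wy":0,"wz":0},{"claw":0.6,"dx":0,"dy":0,"dz":-15,"wx":0,"wy":0,"wz":0},{"claw":0.6,"dx":0,"dy":0,"dz":-25,"wx":0,"wy":0,"wz":0},{"claw":0.6,"dx":0,"dy":0,"dz":-35,"wx":0,"wy":0,"wz":0},{"claw":0.8,"dx":0,"dy":0,"dz":-35,"wx":0,"wy":0,"wz":0},{"claw":1,"dx":0,"dy":0,"dz":-16,"wx":0,"wy":0,"wz":0},{"claw":1,"dx":-4,"dy":35,"dz":0,"wx":0,"wy":0,"wz":0},{"claw":1,"dx":-4,"dy":35,"dz":0,"wx":0,"wy":0,"wz":0},{"claw":1,"dx":-4,"dy":35,"dz":0,"wx":0,"wy":0,"wz":0},{"claw":1,"dx":-4,"dy":35,"dz":0,"wx":0,"wy":0,"wz":0}])

```text
t: 20.6
eef_pos: [0.6268, -0.1579, 0.1626]
tool_rot: [3.14, -0.003, 0.001]
ft_force: [0.3, -0.1, 0.0]
finger_gap: 0.0854
finger_force: 0.0
```

Call:
servo_tool(deltas=[{"claw":1,"dx":-4,"dy":35,"dz":0,"wx":0,"wy":0,"wz":0},{"claw":1,"dx":-4,"dy":35,"dz":0,"wx":0,"wy":0,"wz":0},{"claw":1,"dx":-1,"dy":35,"dz":0,"wx":0,"wy":0,"wz":0},{"claw":1,"dx":0,"dy":30,"dz":0,"wx":0,"wy":0,"wz":0},{"claw":1,"dx":0,"dy":10,"dz":0,"wx":0,"wy":0,"wz":0},{"claw":1,"dx":0,"dy":0,"dz":0,"wx":0,"wy":0,"wz":0},{"claw":1,"dx":0,"dy":0,"dz":0,"wx":0,"wy":0,"wz":0},{"claw":1,"dx":0,"dy":0,"dz":0,"wx":0,"wy":0,"wz":0},{"claw":1,"dx":0,"dy":0,"dz":0,"wx":0,"wy":0,"wz":0},{"claw":1,"dx":0,"dy":0,"dz":0,"wx":0,"wy":0,"wz":0}])

```text
t: 21.43
eef_pos: [0.6178, -0.2998, 0.1603]
tool_rot: [-3.141, 0.0, 0.002]
ft_force: [0.4, -1.5, -0.1]
finger_gap: 0.0856
finger_force: 0.0
```

```bash
python3 - <<'E'
from h import *
s=get_state();print(s['eef_pos'].round(4),s['ft_force'].round(1))
for n in('side','top'):
  a=get_image(n).astype(int); 
  L=[('M',(.6175,-.301,.113)),('S',(.643,-.0165,.068))]
  for k,P in L:
    c=proj(n,[P])[0]; x,y=c.round().astype(int); print(n,k,c.round(1))
    r,g,b=a[...,0],a[...,1],a[...,2]; m=np.where((r>155)&(r-b<58),'#',np.where(r-b>75,'c',np.where(r<80,'k','.')))
    for yy in range(y-10,y+22): print(yy,''.join(m[yy,x-15:x+16]))
E
```

```text
[ 0.6178 -0.2998  0.1603] [ 0.4 -1.5 -0.1]
side M [338.4 243.4]
233 .kkkkkkkkkkk...................
234 kkkkkkkkkkkkk..................
235 kkkkkkkkkkkkkk.................
236 kkkk....kkkk...................
237 kkk...........#####............
238 kkk....###############.........
239 kkkk...################........
240 kkkkk.##################.......
241 kkkk..######......#######......
242 .kkk..#####........######......
243 ..kk..#####.........######.....
244 ......#####.........######.....
245 ......######.......#######.....
246 ......#########..#########.....
247 .......##################......
248 .........################......
249 ......c....############........
250 ......ccc......#####...........
251 ......ccccccc........cc........
252 ...##.ccccccccccccccccc........
253 ..###.ccccccccccccccccc........
254 .####.ccccccccccccccccc........
255 #####.cccccccccccccccc.........
256 #####.ccccccccccccccc.###......
257 #####..cccccccccccccc.###......
258 ######.cccccccccccccc.####.....
259 ######..ccccccccccccc.####.....
260 #######..ccccccccccc.#####.....
261 ..######...ccccccc..####
[... 2932 characters left out ...]
#######.........
132 .........#############.........
133 .........#############.........
134 ..........##...#....##.........
135 ..........##........#..........
136 ..........##.......##..........
137 ...............................
138 ...............................
139 ...............................
140 ...............................
141 ...............................
142 ...............................
143 ...............................
144 .................kkk...........
145 .................kkk...........
146 ..................k............
147 ...............................
148 ...............................
149 .....................#.########
150 ..............#############.#.#
```

The small reel is seated: its top ring centre is at side (321,195), matching the prediction. Now the medium reel.

Call:
servo_tool(deltas=[{"claw":1,"dx":0,"dy":1,"dz":20,"wx":0,"wy":0,"wz":0},{"claw":1,"dx":0,"dy":0,"dz":20,"wx":0,"wy":0,"wz":0},{"claw":1,"dx":0,"dy":0,"dz":15,"wx":0,"wy":0,"wz":0},{"claw":1,"dx":0,"dy":0,"dz":12,"wx":0,"wy":0,"wz":0},{"claw":1,"dx":0,"dy":0,"dz":10,"wx":0,"wy":0,"wz":0},{"claw":1,"dx":0,"dy":0,"dz":8,"wx":0,"wy":0,"wz":0},{"claw":1,"dx":0,"dy":0,"dz":5,"wx":0,"wy":0,"wz":0},{"claw":1,"dx":0,"dy":0,"dz":0,"wx":0,"wy":0,"wz":0},{"claw":1,"dx":0,"dy":0,"dz":0,"wx":0,"wy":0,"wz":0},{"claw":1,"dx":0,"dy":0,"dz":0,"wx":0,"wy":0,"wz":0}])

```text
t: 22.37
eef_pos: [0.6182, -0.303, 0.0712]
tool_rot: [3.141, -0.001, -0.0]
ft_force: [-0.4, 0.3, -1.0]
finger_gap: 0.0852
finger_force: 0.0
```

Call:
servo_tool(deltas=[{"claw":-1,"dx":0,"dy":0,"dz":0,"wx":0,"wy":0,"wz":0},{"claw":-1,"dx":0,"dy":0,"dz":0,"wx":0,"wy":0,"wz":0},{"claw":-1,"dx":0,"dy":0,"dz":0,"wx":0,"wy":0,"wz":0},{"claw":-1,"dx":0,"dy":0,"dz":0,"wx":0,"wy":0,"wz":0},{"claw":-1,"dx":0,"dy":0,"dz":0,"wx":0,"wy":0,"wz":0},{"claw":-1,"dx":0,"dy":0,"dz":0,"wx":0,"wy":0,"wz":0},{"claw":-1,"dx":0,"dy":0,"dz":0,"wx":0,"wy":0,"wz":0},{"claw":-1,"dx":0,"dy":0,"dz":0,"wx":0,"wy":0,"wz":0},{"claw":-1,"dx":0,"dy":0,"dz":0,"wx":0,"wy":0,"wz":0},{"claw":-1,"dx":0,"dy":0,"dz":0,"wx":0,"wy":0,"wz":0}])

```text
t: 23.2
eef_pos: [0.6182, -0.3024, 0.0714]
tool_rot: [3.141, -0.001, -0.0]
ft_force: [-1.7, 1.9, 5.9]
finger_gap: 0.0466
finger_force: 60.9
```

Call:
servo_tool(deltas=[{"claw":-1,"dx":0,"dy":0,"dz":-3,"wx":0,"wy":0,"wz":0},{"claw":-1,"dx":0,"dy":0,"dz":-4,"wx":0,"wy":0,"wz":0},{"claw":-1,"dx":0,"dy":0,"dz":-7,"wx":0,"wy":0,"wz":0},{"claw":-1,"dx":0,"dy":0,"dz":-12,"wx":0,"wy":0,"wz":0},{"claw":-1,"dx":0,"dy":0,"dz":-14,"wx":0,"wy":0,"wz":0},{"claw":-1,"dx":0,"dy":0,"dz":-10,"wx":0,"wy":0,"wz":0},{"claw":-1,"dx":-10,"dy":-8,"dz":0,"wx":0,"wy":0,"wz":0},{"claw":-1,"dx":-20,"dy":-15,"dz":0,"wx":0,"wy":0,"wz":0},{"claw":-1,"dx":-25,"dy":-18,"dz":0,"wx":0,"wy":0,"wz":0},{"claw":-1,"dx":-25,"dy":-18,"dz":0,"wx":0,"wy":0,"wz":0}])

```text
t: 24.03
eef_pos: [0.5373, -0.2436, 0.1217]
tool_rot: [3.14, -0.002, -0.0]
ft_force: [-0.1, 0.3, -3.0]
finger_gap: 0.0463
finger_force: 62.1
```

Call:
servo_tool(deltas=[{"claw":-1,"dx":-25,"dy":-18,"dz":0,"wx":0,"wy":0,"wz":0},{"claw":-1,"dx":-25,"dy":-18,"dz":0,"wx":0,"wy":0,"wz":0},{"claw":-1,"dx":-20,"dy":-15,"dz":0,"wx":0,"wy":0,"wz":0},{"claw":-1,"dx":-17,"dy":-13,"dz":0,"wx":0,"wy":0,"wz":0},{"claw":-1,"dx":0,"dy":0,"dz":0,"wx":0,"wy":0,"wz":0},{"claw":-1,"dx":0,"dy":0,"dz":0,"wx":0,"wy":0,"wz":0},{"claw":-1,"dx":0,"dy":0,"dz":0,"wx":0,"wy":0,"wz":0},{"claw":-1,"dx":0,"dy":0,"dz":0,"wx":0,"wy":0,"wz":0},{"claw":-1,"dx":0,"dy":0,"dz":0,"wx":0,"wy":0,"wz":0},{"claw":-1,"dx":0,"dy":0,"dz":0,"wx":0,"wy":0,"wz":0}])

```text
t: 24.87
eef_pos: [0.4511, -0.1801, 0.1204]
tool_rot: [3.141, -0.0, -0.0]
ft_force: [-0.8, -0.2, -4.4]
finger_gap: 0.0458
finger_force: 62.2
```

```bash
python3 - <<'E'
from h import *
s=get_state();e=s['eef_pos'];print(e.round(4),s['ft_force'].round(1))
a=get_image('side').astype(int)
for P,sz in (((e[0],e[1],e[2]-.008),12),((.451,-.179,.028),14)):
    c=proj('side',[P])[0]; x,y=c.round().astype(int); print(c.round(1))
    r,g,b=a[...,0],a[...,1],a[...,2]; m=np.where((r>150)&(r-b<58),'#',np.where(r-b>75,'c',np.where(r<80,'k','.')))
    for yy in range(y-sz,y+sz): print(yy,''.join(m[yy,x-15:x+16]))
print(proj('side',[(.451,-.179,.054)]))
E
```

```text
[ 0.4511 -0.1801  0.1204] [-0.8 -0.2 -4.4]
[266.8 219. ]
207 ....########..kkkkk..###.......
208 cc..########..kkkkk...#........
209 ccc.##....#...kkkkk............
210 ccc.##........kkkkk............
211 cccc.#........kkkkk...c........
212 ccccc...ccc...kkkkk...c........
213 ccccc...ccc....kkk...cc........
214 ccccc...cccc.........cc........
215 cccc....ccccc....ccccc.........
216 cc......cccccccccccccc.........
217 .....##.cccccccccccccc.#.......
218 .....##.cccccccccccccc.#.......
219 .....##..cccccccccccc..#.......
220 .....###..cccccccccc..##.......
221 .....#####..cccccc...###.......
222 ......#.####......######.......
223 .......#.#############.........
224 .........###########...........
225 ............######.............
226 ...............................
227 ...............................
228 ...............................
229 ...............................
230 ...............................
[266.4 242.7]
229 ...............................
230 ...............................
231 ...............................
232 ...............................
233 .................
[... 172 characters left out ...]
.......#.......#......
239 ......##...kk..###..kk.........
240 ..........kkk..###..kkk.......#
241 .........kkkk..###..kkkk.......
242 ........kkkkk..###..kkkk.......
243 ........kkkkk...#...kkkk.......
244 ........kkkkk......kkkkk.......
245 .........kkkkk....kkkkk........
246 ..........kkkkkkkkkkkk.........
247 ............kkkkkkkk...........
248 ...............................
249 ...............................
250 ...............................
251 ...............................
252 ...............................
253 #..............................
254 ...............................
255 ...............kkkk............
256 ...............kkkkk...........
[[266.49265635 235.53265537]]
```

Call:
servo_tool(deltas=[{"claw":-1,"dx":0.5,"dy":-1,"dz":10,"wx":0,"wy":0,"wz":0},{"claw":-1,"dx":0,"dy":0,"dz":15,"wx":0,"wy":0,"wz":0},{"claw":-1,"dx":0,"dy":0,"dz":15,"wx":0,"wy":0,"wz":0},{"claw":-1,"dx":0,"dy":0,"dz":12,"wx":0,"wy":0,"wz":0},{"claw":-1,"dx":0,"dy":0,"dz":10,"wx":0,"wy":0,"wz":0},{"claw":-1,"dx":0,"dy":0,"dz":8,"wx":0,"wy":0,"wz":0},{"claw":-1,"dx":0,"dy":0,"dz":6,"wx":0,"wy":0,"wz":0},{"claw":-1,"dx":0,"dy":0,"dz":3,"wx":0,"wy":0,"wz":0},{"claw":-1,"dx":0,"dy":0,"dz":2,"wx":0,"wy":0,"wz":0},{"claw":-1,"dx":0,"dy":0,"dz":0,"wx":0,"wy":0,"wz":0}])

```text
t: 25.75
eef_pos: [0.4511, -0.1786, 0.0391]
tool_rot: [3.142, -0.0, 0.0]
ft_force: [-0.0, 0.8, -3.1]
finger_gap: 0.0463
finger_force: 62.2
```

Call:
servo_tool(deltas=[{"claw":-1,"dx":0,"dy":0,"dz":1,"wx":0,"wy":0,"wz":0},{"claw":-1,"dx":0,"dy":0,"dz":1,"wx":0,"wy":0,"wz":0},{"claw":-1,"dx":0,"dy":0,"dz":0,"wx":0,"wy":0,"wz":0},{"claw":-1,"dx":0,"dy":0,"dz":0,"wx":0,"wy":0,"wz":0},{"claw":-1,"dx":0,"dy":0,"dz":0,"wx":0,"wy":0,"wz":0},{"claw":-1,"dx":0,"dy":0,"dz":0,"wx":0,"wy":0,"wz":0},{"claw":-1,"dx":0,"dy":0,"dz":0,"wx":0,"wy":0,"wz":0},{"claw":-1,"dx":0,"dy":0,"dz":0,"wx":0,"wy":0,"wz":0},{"claw":-1,"dx":0,"dy":0,"dz":0,"wx":0,"wy":0,"wz":0},{"claw":-1,"dx":0,"dy":0,"dz":0,"wx":0,"wy":0,"wz":0}])

```text
t: 26.58
eef_pos: [0.451, -0.1786, 0.0371]
tool_rot: [3.142, -0.0, -0.0]
ft_force: [-0.5, -0.6, -2.8]
finger_gap: 0.0462
finger_force: 62.2
```

Release, retract, go back to the stack. From (.451,-.179) to (.618,-.302).

Call:
servo_tool(deltas=[{"claw":-1,"dx":0,"dy":0,"dz":0.7,"wx":0,"wy":0,"wz":0},{"claw":-1,"dx":0,"dy":0,"dz":0,"wx":0,"wy":0,"wz":0},{"claw":-1,"dx":0,"dy":0,"dz":0,"wx":0,"wy":0,"wz":0},{"claw":0.7,"dx":0,"dy":0,"dz":0,"wx":0,"wy":0,"wz":0},{"claw":0.7,"dx":0,"dy":0,"dz":0,"wx":0,"wy":0,"wz":0},{"claw":0.7,"dx":0,"dy":0,"dz":0,"wx":0,"wy":0,"wz":0},{"claw":0.7,"dx":0,"dy":0,"dz":0,"wx":0,"wy":0,"wz":0},{"claw":0.7,"dx":0,"dy":0,"dz":0,"wx":0,"wy":0,"wz":0},{"claw":0.7,"dx":0,"dy":0,"dz":0,"wx":0,"wy":0,"wz":0},{"claw":0.7,"dx":0,"dy":0,"dz":0,"wx":0,"wy":0,"wz":0}])

```text
t: 27.42
eef_pos: [0.4511, -0.1786, 0.0365]
tool_rot: [3.141, -0.0, -0.0]
ft_force: [-0.6, 0.2, -0.6]
finger_gap: 0.0723
finger_force: 0.0
```

Call:
servo_tool(deltas=[{"claw":0.7,"dx":0,"dy":0,"dz":-8,"wx":0,"wy":0,"wz":0},{"claw":0.7,"dx":0,"dy":0,"dz":-15,"wx":0,"wy":0,"wz":0},{"claw":0.7,"dx":0,"dy":0,"dz":-25,"wx":0,"wy":0,"wz":0},{"claw":0.7,"dx":0,"dy":0,"dz":-30,"wx":0,"wy":0,"wz":0},{"claw":1,"dx":0,"dy":0,"dz":-26,"wx":0,"wy":0,"wz":0},{"claw":1,"dx":25,"dy":18,"dz":0,"wx":0,"wy":0,"wz":0},{"claw":1,"dx":30,"dy":22,"dz":0,"wx":0,"wy":0,"wz":0},{"claw":1,"dx":30,"dy":22,"dz":0,"wx":0,"wy":0,"wz":0},{"claw":1,"dx":30,"dy":22,"dz":0,"wx":0,"wy":0,"wz":0},{"claw":1,"dx":30,"dy":22,"dz":0,"wx":0,"wy":0,"wz":0}])

```text
t: 28.25
eef_pos: [0.5974, -0.2855, 0.1412]
tool_rot: [3.141, -0.001, 0.0]
ft_force: [-0.3, -0.4, 0.4]
finger_gap: 0.0852
finger_force: 0.0
```

Call:
servo_tool(deltas=[{"claw":1,"dx":21,"dy":17,"dz":0,"wx":0,"wy":0,"wz":0},{"claw":1,"dx":0,"dy":0,"dz":0,"wx":0,"wy":0,"wz":0},{"claw":1,"dx":0,"dy":0,"dz":0,"wx":0,"wy":0,"wz":0},{"claw":1,"dx":0,"dy":0,"dz":0,"wx":0,"wy":0,"wz":0},{"claw":1,"dx":0,"dy":0,"dz":0,"wx":0,"wy":0,"wz":0},{"claw":1,"dx":0,"dy":0,"dz":0,"wx":0,"wy":0,"wz":0},{"claw":1,"dx":0,"dy":0,"dz":0,"wx":0,"wy":0,"wz":0},{"claw":1,"dx":0,"dy":0,"dz":0,"wx":0,"wy":0,"wz":0},{"claw":1,"dx":0,"dy":0,"dz":0,"wx":0,"wy":0,"wz":0},{"claw":1,"dx":0,"dy":0,"dz":0,"wx":0,"wy":0,"wz":0}])

```text
t: 29.08
eef_pos: [0.6169, -0.3014, 0.1407]
tool_rot: [3.141, -0.0, 0.0]
ft_force: [0.4, -0.4, 0.5]
finger_gap: 0.0854
finger_force: 0.0
```

```bash
python3 - <<'E'
from h import *
s=get_state();e=s['eef_pos'];print(e.round(4),s['ft_force'].round(1))
a=get_image('side').astype(int)
for P,sz in (((.6175,-.301,.063),12),((.452,-.179,.078),14)):
    c=proj('side',[P])[0]; x,y=c.round().astype(int); print(c.round(1))
    r,g,b=a[...,0],a[...,1],a[...,2]; m=np.where((r>150)&(r-b<58),'#',np.where(r-b>75,'c',np.where(r<80,'k','.')))
    for yy in range(y-sz,y+sz+8): print(yy,''.join(m[yy,x-18:x+19]))
E
```

```text
[ 0.6169 -0.3014  0.1407] [ 0.4 -0.4  0.5]
[336.3 258.3]
246 .....................................
247 .....................................
248 .....................................
249 .....................................
250 ............########.................
251 ..........#############..............
252 ........#################............
253 .......####################..........
254 ......######################.........
255 ......#######################........
256 .....##########.....##########.......
257 .....#########........########.......
258 .....########..........########......
259 .....########..........########......
260 .....#########.........########......
261 .....###########......#########......
262 .......#######################.......
263 ........######################.......
264 .........#####################.......
265 ...........##################........
266 ......ccc....###############.........
267 .......cccc....##########............
268 ......cccccc............cccc.........
269 .......ccccccccccc...ccccccc.........
270 .......ccccccccccccccccccccc...
[... 1126 characters left out ...]
...###########..............
235 ..........cc...######..cc............
236 ..........ccccc.....cccccc...........
237 .........cccccccccccccccc............
238 ..........cccccccccccccc.###.........
239 ........#.cccccccccccccc.##..........
240 ........##.ccccccccccccc.#...........
241 ........##.ccccccccccccc.#......#....
242 ........##.ccccccccccccc.#...........
243 ........###.ccccccccccc..#...........
244 .........##..ccccccccc..#............
245 .........####..ccccc..##.............
246 ..........#####....####..........#...
247 ...........#########.............#...
248 .....................................
249 .....................................
250 .....................................
```

Medium reel seated as predicted (ring rows 223–234, same as the empty one was). Now the large reel.

Call:
servo_tool(deltas=[{"claw":1,"dx":0,"dy":0,"dz":20,"wx":0,"wy":0,"wz":0},{"claw":1,"dx":0,"dy":0,"dz":20,"wx":0,"wy":0,"wz":0},{"claw":1,"dx":0,"dy":0,"dz":18,"wx":0,"wy":0,"wz":0},{"claw":1,"dx":0,"dy":0,"dz":15,"wx":0,"wy":0,"wz":0},{"claw":1,"dx":0,"dy":0,"dz":15,"wx":0,"wy":0,"wz":0},{"claw":1,"dx":0,"dy":0,"dz":12,"wx":0,"wy":0,"wz":0},{"claw":1,"dx":0,"dy":0,"dz":10,"wx":0,"wy":0,"wz":0},{"claw":1,"dx":0,"dy":0,"dz":8,"wx":0,"wy":0,"wz":0},{"claw":1,"dx":0,"dy":0,"dz":4,"wx":0,"wy":0,"wz":0},{"claw":1,"dx":0,"dy":0,"dz":0,"wx":0,"wy":0,"wz":0}])

```text
t: 29.97
eef_pos: [0.6166, -0.3013, 0.0174]
tool_rot: [-3.141, 0.001, -0.0]
ft_force: [-0.1, 0.0, 0.5]
finger_gap: 0.0854
finger_force: 0.0
```

Call:
servo_tool(deltas=[{"claw":1,"dx":0,"dy":0,"dz":0,"wx":0,"wy":0,"wz":0},{"claw":-1,"dx":0,"dy":0,"dz":0,"wx":0,"wy":0,"wz":0},{"claw":-1,"dx":0,"dy":0,"dz":0,"wx":0,"wy":0,"wz":0},{"claw":-1,"dx":0,"dy":0,"dz":0,"wx":0,"wy":0,"wz":0},{"claw":-1,"dx":0,"dy":0,"dz":0,"wx":0,"wy":0,"wz":0},{"claw":-1,"dx":0,"dy":0,"dz":0,"wx":0,"wy":0,"wz":0},{"claw":-1,"dx":0,"dy":0,"dz":0,"wx":0,"wy":0,"wz":0},{"claw":-1,"dx":0,"dy":0,"dz":0,"wx":0,"wy":0,"wz":0},{"claw":-1,"dx":0,"dy":0,"dz":0,"wx":0,"wy":0,"wz":0},{"claw":-1,"dx":0,"dy":0,"dz":0,"wx":0,"wy":0,"wz":0}])

```text
t: 30.8
eef_pos: [0.6177, -0.3016, 0.0208]
tool_rot: [3.141, -0.001, 0.0]
ft_force: [-2.0, 2.1, 5.3]
finger_gap: 0.0601
finger_force: 63.1
```

Call:
servo_tool(deltas=[{"claw":-1,"dx":0,"dy":0,"dz":-3,"wx":0,"wy":0,"wz":0},{"claw":-1,"dx":0,"dy":0,"dz":-5,"wx":0,"wy":0,"wz":0},{"claw":-1,"dx":0,"dy":0,"dz":-8,"wx":0,"wy":0,"wz":0},{"claw":-1,"dx":0,"dy":0,"dz":-12,"wx":0,"wy":0,"wz":0},{"claw":-1,"dx":0,"dy":0,"dz":-16,"wx":0,"wy":0,"wz":0},{"claw":-1,"dx":0,"dy":0,"dz":-18,"wx":0,"wy":0,"wz":0},{"claw":-1,"dx":0,"dy":0,"dz":-18,"wx":0,"wy":0,"wz":0},{"claw":-1,"dx":0,"dy":0,"dz":-18,"wx":0,"wy":0,"wz":0},{"claw":-1,"dx":0,"dy":0,"dz":-12,"wx":0,"wy":0,"wz":0},{"claw":-1,"dx":0,"dy":0,"dz":-5,"wx":0,"wy":0,"wz":0}])

```text
t: 31.63
eef_pos: [0.6182, -0.3024, 0.1369]
tool_rot: [3.139, -0.004, -0.0]
ft_force: [1.5, 0.4, -5.6]
finger_gap: 0.0596
finger_force: 66.0
```

Call:
servo_tool(deltas=[{"claw":-1,"dx":-5,"dy":-12,"dz":0,"wx":0,"wy":0,"wz":0},{"claw":-1,"dx":-10,"dy":-24,"dz":0,"wx":0,"wy":0,"wz":0},{"claw":-1,"dx":-11,"dy":-30,"dz":0,"wx":0,"wy":0,"wz":0},{"claw":-1,"dx":-11,"dy":-30,"dz":0,"wx":0,"wy":0,"wz":0},{"claw":-1,"dx":-11,"dy":-30,"dz":0,"wx":0,"wy":0,"wz":0},{"claw":-1,"dx":-11,"dy":-30,"dz":0,"wx":0,"wy":0,"wz":0},{"claw":-1,"dx":-11,"dy":-30,"dz":0,"wx":0,"wy":0,"wz":0},{"claw":-1,"dx":-11,"dy":-30,"dz":0,"wx":0,"wy":0,"wz":0},{"claw":-1,"dx":-11,"dy":-30,"dz":0,"wx":0,"wy":0,"wz":0},{"claw":-1,"dx":-11,"dy":-30,"dz":0,"wx":0,"wy":0,"wz":0}])

```text
t: 32.47
eef_pos: [0.5127, -0.0241, 0.1329]
tool_rot: [-3.141, 0.001, -0.0]
ft_force: [0.1, -0.0, -6.6]
finger_gap: 0.0594
finger_force: 66.2
```

Call:
servo_tool(deltas=[{"claw":-1,"dx":-11,"dy":-30,"dz":0,"wx":0,"wy":0,"wz":0},{"claw":-1,"dx":-11,"dy":-30,"dz":0,"wx":0,"wy":0,"wz":0},{"claw":-1,"dx":-11,"dy":-30,"dz":0,"wx":0,"wy":0,"wz":0},{"claw":-1,"dx":-11,"dy":-30,"dz":0,"wx":0,"wy":0,"wz":0},{"claw":-1,"dx":-10,"dy":-26,"dz":0,"wx":0,"wy":0,"wz":0},{"claw":-1,"dx":-9,"dy":-19,"dz":0,"wx":0,"wy":0,"wz":0},{"claw":-1,"dx":0,"dy":0,"dz":0,"wx":0,"wy":0,"wz":0},{"claw":-1,"dx":0,"dy":0,"dz":0,"wx":0,"wy":0,"wz":0},{"claw":-1,"dx":0,"dy":0,"dz":0,"wx":0,"wy":0,"wz":0},{"claw":-1,"dx":0,"dy":0,"dz":0,"wx":0,"wy":0,"wz":0}])

```text
t: 33.3
eef_pos: [0.4513, 0.1387, 0.1334]
tool_rot: [3.141, -0.0, -0.001]
ft_force: [0.7, 0.3, -6.4]
finger_gap: 0.0595
finger_force: 66.4
```

```bash
python3 - <<'E'
from h import *
s=get_state();e=s['eef_pos'];print(e.round(4),s['ft_force'].round(1),s['finger_gap'],s['wrist_torque'].round(2))
a=get_image('side').astype(int)
for P,sz in (((e[0],e[1],e[2]-.0208),16),((.451,.14,.028),10)):
    c=proj('side',[P])[0]; x,y=c.round().astype(int); print(c.round(1))
    r,g,b=a[...,0],a[...,1],a[...,2]; m=np.where((r>145)&(r-b<58),'#',np.where(r-b>75,'c',np.where(r<80,'k','.')))
    for yy in range(y-sz,y+10): print(yy,''.join(m[yy,x-18:x+19]))
E
```

```text
[0.4513 0.1387 0.1334] [ 0.7  0.3 -6.4] 0.05951440939989395 [-0.    0.02 -0.02]
[255.3 161.3]
145 kkkkkkk..#####...kkkkk.######........
146 kkkkkkkk.######...kkk..#####.........
147 kkkkkkkk..######..kkkk.#####.........
148 kkkkkkkkk..#####..kkkk..##...........
149 kkkkkkkkk.....#...kkkk...............
150 kkkkkkkkk.........kkkk...c...........
151 kkkkkkkkk.........kkk...cc...........
152 kkkkkkkkk..cccc.........cc...........
153 kkkkkkkkk..ccccc......cccc...........
154 kkkkkkk....cccccc.ccccccccc..........
155 kkk........ccccccccccccccc...........
156 ..........ccccccccccccccccc..........
157 ..........cccccccccccccccc...........
158 ..........cccccccccccccccc...........
159 ...........ccccccccccccccc...........
160 ...........cccccccccccccc............
161 ........##...ccccccccccc..##.........
162 ........##...cccccccccc..###.........
163 ........#........c.....#####.........
164 ..........................#..........
165 .........................#...........
166 .............##.##.#####.............
167 .....................................
168 ....................................
[... 239 characters left out ...]
....###########.............
177 ...........#.....###....##...........
178 .........##......###.....###.........
179 .......#.....kk..###..k....##........
180 .......#...kkkk..###..kkk...##.......
181 ......##..kkkkk..###..kkkk...#.......
182 ......#...kkkkk..###..kkkkk..##......
183 ..........kkkkk...#...kkkkk....#.....
184 ..........kkkkkk.....kkkkk.......##..
185 ..#........kkkkkkkkkkkkkk............
186 #...........kkkkkkkkkkk..............
187 .....................................
188 .....................................
189 .....................................
190 .............................kk......
191 ............................kkkk.....
192 ............................kkk......
```

Alignment is good: the pad centre is at (255,182.5), where predicted. Lowering.

Call:
servo_tool(deltas=[{"claw":-1,"dx":0,"dy":-1,"dz":10,"wx":0,"wy":0,"wz":0},{"claw":-1,"dx":0,"dy":0,"dz":15,"wx":0,"wy":0,"wz":0},{"claw":-1,"dx":0,"dy":0,"dz":15,"wx":0,"wy":0,"wz":0},{"claw":-1,"dx":0,"dy":0,"dz":12,"wx":0,"wy":0,"wz":0},{"claw":-1,"dx":0,"dy":0,"dz":10,"wx":0,"wy":0,"wz":0},{"claw":-1,"dx":0,"dy":0,"dz":8,"wx":0,"wy":0,"wz":0},{"claw":-1,"dx":0,"dy":0,"dz":6,"wx":0,"wy":0,"wz":0},{"claw":-1,"dx":0,"dy":0,"dz":4,"wx":0,"wy":0,"wz":0},{"claw":-1,"dx":0,"dy":0,"dz":2,"wx":0,"wy":0,"wz":0},{"claw":-1,"dx":0,"dy":0,"dz":0,"wx":0,"wy":0,"wz":0}])

```text
t: 34.18
eef_pos: [0.4511, 0.1404, 0.0513]
tool_rot: [3.142, 0.0, -0.0]
ft_force: [-0.6, -0.2, -5.4]
finger_gap: 0.0596
finger_force: 66.4
```

Call:
servo_tool(deltas=[{"claw":-1,"dx":0,"dy":0,"dz":1,"wx":0,"wy":0,"wz":0},{"claw":-1,"dx":0,"dy":0,"dz":0,"wx":0,"wy":0,"wz":0},{"claw":-1,"dx":0,"dy":0,"dz":0,"wx":0,"wy":0,"wz":0},{"claw":-1,"dx":0,"dy":0,"dz":0,"wx":0,"wy":0,"wz":0},{"claw":-1,"dx":0,"dy":0,"dz":0,"wx":0,"wy":0,"wz":0},{"claw":-1,"dx":0,"dy":0,"dz":0,"wx":0,"wy":0,"wz":0},{"claw":-1,"dx":0,"dy":0,"dz":0,"wx":0,"wy":0,"wz":0},{"claw":-1,"dx":0,"dy":0,"dz":0,"wx":0,"wy":0,"wz":0},{"claw":-1,"dx":0,"dy":0,"dz":0,"wx":0,"wy":0,"wz":0},{"claw":-1,"dx":0,"dy":0,"dz":0,"wx":0,"wy":0,"wz":0}])

```text
t: 35.02
eef_pos: [0.451, 0.1404, 0.0504]
tool_rot: [3.142, 0.0, -0.0]
ft_force: [-0.1, 0.2, -6.3]
finger_gap: 0.0596
finger_force: 66.4
```

Lower the last 1.2 mm, release, retract away from everything.

Call:
servo_tool(deltas=[{"claw":-1,"dx":0,"dy":0,"dz":1.2,"wx":0,"wy":0,"wz":0},{"claw":-1,"dx":0,"dy":0,"dz":0,"wx":0,"wy":0,"wz":0},{"claw":-1,"dx":0,"dy":0,"dz":0,"wx":0,"wy":0,"wz":0},{"claw":1,"dx":0,"dy":0,"dz":0,"wx":0,"wy":0,"wz":0},{"claw":1,"dx":0,"dy":0,"dz":0,"wx":0,"wy":0,"wz":0},{"claw":1,"dx":0,"dy":0,"dz":0,"wx":0,"wy":0,"wz":0},{"claw":1,"dx":0,"dy":0,"dz":0,"wx":0,"wy":0,"wz":0},{"claw":1,"dx":0,"dy":0,"dz":0,"wx":0,"wy":0,"wz":0},{"claw":1,"dx":0,"dy":0,"dz":0,"wx":0,"wy":0,"wz":0},{"claw":1,"dx":0,"dy":0,"dz":0,"wx":0,"wy":0,"wz":0}])

```text
t: 35.85
eef_pos: [0.4512, 0.1405, 0.0494]
tool_rot: [-3.142, -0.0, -0.0]
ft_force: [-0.3, -0.0, 0.1]
finger_gap: 0.0854
finger_force: 0.0
```

Call:
servo_tool(deltas=[{"claw":1,"dx":0,"dy":0,"dz":-8,"wx":0,"wy":0,"wz":0},{"claw":1,"dx":0,"dy":0,"dz":-15,"wx":0,"wy":0,"wz":0},{"claw":1,"dx":0,"dy":0,"dz":-25,"wx":0,"wy":0,"wz":0},{"claw":1,"dx":0,"dy":0,"dz":-30,"wx":0,"wy":0,"wz":0},{"claw":1,"dx":0,"dy":0,"dz":-35,"wx":0,"wy":0,"wz":0},{"claw":1,"dx":0,"dy":0,"dz":-35,"wx":0,"wy":0,"wz":0},{"claw":1,"dx":0,"dy":0,"dz":-35,"wx":0,"wy":0,"wz":0},{"claw":1,"dx":0,"dy":-20,"dz":-20,"wx":0,"wy":0,"wz":0},{"claw":1,"dx":0,"dy":-35,"dz":0,"wx":0,"wy":0,"wz":0},{"claw":1,"dx":0,"dy":-35,"dz":0,"wx":0,"wy":0,"wz":0}])

```text
t: 36.68
eef_pos: [0.4523, 0.2313, 0.2559]
tool_rot: [-3.14, -0.006, -0.003]
ft_force: [0.8, -0.3, 0.4]
finger_gap: 0.0854
finger_force: 0.0
```

Call:
servo_tool(deltas=[{"claw":1,"dx":0,"dy":-35,"dz":0,"wx":0,"wy":0,"wz":0},{"claw":1,"dx":0,"dy":-35,"dz":0,"wx":0,"wy":0,"wz":0},{"claw":1,"dx":0,"dy":-35,"dz":0,"wx":0,"wy":0,"wz":0},{"claw":1,"dx":0,"dy":0,"dz":0,"wx":0,"wy":0,"wz":0},{"claw":1,"dx":0,"dy":0,"dz":0,"wx":0,"wy":0,"wz":0},{"claw":1,"dx":0,"dy":0,"dz":0,"wx":0,"wy":0,"wz":0},{"claw":1,"dx":0,"dy":0,"dz":0,"wx":0,"wy":0,"wz":0},{"claw":1,"dx":0,"dy":0,"dz":0,"wx":0,"wy":0,"wz":0},{"claw":1,"dx":0,"dy":0,"dz":0,"wx":0,"wy":0,"wz":0},{"claw":1,"dx":0,"dy":0,"dz":0,"wx":0,"wy":0,"wz":0}])

```text
t: 37.52
eef_pos: [0.4513, 0.3347, 0.2524]
tool_rot: [-3.141, -0.0, -0.001]
ft_force: [-0.5, 0.1, 0.2]
finger_gap: 0.0851
finger_force: 0.0
```

```bash
python3 - <<'E'
from h import *
s=get_state();e=s['eef_pos'];print(e.round(4),s['ft_force'].round(1),abs(s['qvel']).max())
a=get_image('side')[:,:,::-1]
S=[(.451,.14,.091),(.452,-.179,.078),(.643,-.0165,.068),(.611,.282,.053)]
print((proj('side',S)-[225,140]+.5)*4)
cv2.imwrite('pics/s8.png',cv2.resize(a[140:270,225:355],None,fx=4,fy=4,interpolation=cv2.INTER_CUBIC))
E
```

```text
[0.4513 0.3347 0.2524] [-0.5  0.1  0.2] 0.005470580989511627
[[122.61917173 108.78577508]
 [169.7618828  356.91499837]
 [387.27364184 221.4627774 ]
 [279.14618731  58.68162054]]
```

View pics/s8.png

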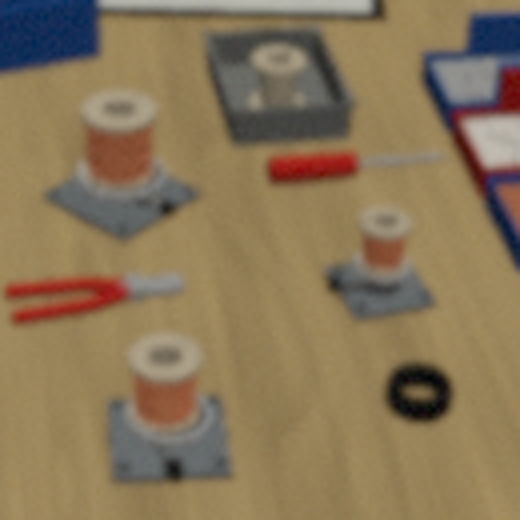

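All four reels stand upright at the predicted places: large (120,108), medium (166,356), small (386,220), empty (279,57).

```bash
python3 -c "
from cell import *
print(finish_job())"
```

```text
the job is handed in; nothing more can be done
None
```

I handed the job in at about 37 s; no verdict came back. In the last camera picture, all three full reels sit on their matching pay-offs (within about 2 mm of where I expected them), the empty reel stands in the tray, and the gripper is clear of everything.

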